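# Hang the meat mallet back in its ring

### The job

Lift the meat mallet out of the draining basket and hang it in its ring holder on the far edge of the worktop: handle first down through the ring, then pushed gently past the spring pads until its head sits flat on the ring, with the long way of the head along the worktop's edge. Never force it against the holder, let go, and leave the basket and everything else where they are.

Things in the scene. Friction and masses are not known exactly. Their poses are not given: they have to be found in the camera images.
- mallet_head (a point): Meat mallet, about 0.42 kg, standing head up in a corner cell of the basket. This point: centre of its aluminium head, a block 84 x 44 x 44 mm with studded end faces. Local x: the head's long way (84 mm); y: across it (44 mm, the faces to grip, best in their upper half, at some 45 N); z: from butt to head along the handle. The head's underside lies 22 mm below this point.
- mallet_butt (a point): Lower end of the mallet's round grey handle, on its axis, 185 mm below the head's underside. Handle 24 mm thick; the lowest 9 mm are 23 mm thick with a flat, barely rounded foot. From 160 to 165 mm above the butt it swells to a 26.5 mm bolster that runs up to the head.
- holder: Steel ring holder screwed to the worktop's far edge. Origin: middle of its slots, level with the ring's top face, 20 mm above the worktop, 58 mm beyond its edge; y along the edge, z up. The ring (29 mm bore, 44 mm outside, 34 mm tall) is bolted through the slots: fixed, but its axis stands up to 14 mm to either side of this origin along y, not measured.
- pad_level (a point): Point in the holder 17 mm below its origin: the level of two rubber spring pads inside the ring, at +y and -y of its axis, 24.6 mm apart at rest, each yielding up to 5 mm on a spring (3.6 N at rest, 2.5 N/mm). They pinch the bolster so that the mallet's weight alone does not bring it home; some 4 N more than its weight does. Seated, it feels rigid at once.
- basket: White plastic draining basket, loose, 0.7 kg, 84 x 195 mm (x, y), 110 mm tall, 2 x 5 cells (36 x 34 mm inside, floor 5 mm thick). Origin: centre of its underside. The mallet stands loosely in one corner cell and the steel scraper in the cell diagonally opposite (20 mm and 76 mm from the middle).
- scraper: Small steel scraper, 167 mm long, standing in the opposite corner cell of the basket: bystander. Origin: its lower end.
- shaker: Steel salt shaker, 48 mm wide, 85 mm tall, standing on the worktop: bystander. Origin: centre of its underside.
- nutpan: Steel pan of roast chestnuts, 186 x 200 mm, 70 mm tall, on the worktop: bystander. Origin: centre of its underside.
Not all that is in view belongs to the job. Of the things that look like the part that bears mallet_head, the largest one is meant.

How it is judged:
On the way, in this order (a step that is already met when the one before it is completed fails the run):
1. the mallet is lifted clear out of the basket (height (world z) of mallet_butt above 0.115 m), for 0.1 s.
2. the handle's end has gone down through the ring (z of mallet_butt in the frame of holder below -0.045 m and y of mallet_butt in the frame of holder between -0.0185 and 0.0185 m and x of mallet_butt in the frame of holder between -0.01 and 0.01 m), for 0.1 s.
At the end, for the whole second after the job is handed in: The mallet hangs upright (within 3.4 degrees) in the ring, its handle through the ring, its head down on the ring's top face with less than 1.8 mm gap, the head's long way within 17 degrees of the worktop's edge; the hand has let go and the mallet stays so (z of mallet_head in the frame of holder between 0.019 and 0.0238 m and y of mallet_head in the frame of holder between -0.018 and 0.018 m and x of mallet_head in the frame of holder between -0.008 and 0.008 m and angle between mallet_head's own z axis and vertical below 0.06 rad and angle between the x axis of mallet_head and the y axis of holder, either way round below 0.3 rad); the robot touches nothing.
It fails at once if the mallet is forced against the holder: all contact forces between them, the pads' own pinch of some 12 N included, add up to more than 40 N (contact force between mallet and holder above 40 N).
It fails at once if the basket is shifted more than 30 mm (distance of basket from where it was at the start of the episode above 0.03 m).
It fails at once if the scraper is moved more than 40 mm (distance of scraper from where it was at the start of the episode above 0.04 m).
It fails at once if the shaker is moved more than 20 mm (distance of shaker from where it was at the start of the episode above 0.02 m).
It fails at once if the pan of chestnuts is moved more than 20 mm (distance of nutpan from where it was at the start of the episode above 0.02 m).
It also fails if it takes over 72 s, if anything falls off the work surface, if the arm or the gripper's body presses on something with over 40 N, if the wrist force passes 120 N, or if a joint passes its speed limit or range.

### The arm

A 6-joint arm with a two-finger parallel gripper is mounted at the origin on the work surface. World frame = base frame: x ahead of the robot, y to its left, z up, the work surface at z = 0. Lengths are in m, angles in rad, forces in N, time in s.
With the tool pointing down it reaches from about 0.325 to 0.775 m from the base axis. Payload 5.5 kg.
Tool frame: the origin (TCP) lies midway between the tips of the shut fingers; the grasp point (between the pads) lies 19 mm behind it; z points along the fingers, y is the direction in which the jaws open and shut (so a half turn about z gives the same grasp; the last joint's range is limited). The gripper opens to 88 mm and grips with 3 to 60 N. Pads are 20 mm wide; open, the fingers measure 115 mm over their backs; the gripper's body (75 mm by 178 mm) begins 61 mm behind the grasp point.
Start: joints at [1.212, 0.091, 1.231, -0, 1.82, -0.057], TCP at [0.178, 0.573, 0.223] pointing down, gripper open.
Joint ranges: [-2.87, 2.87], [-0.86, 2.18], [0.17, 2.46], [-1.51, 4.65], [0.06, 2.69], [-2.65, 2.65]. Speed limits (rad/s): [2.57, 2.57, 3.01, 3.14, 3.14, 3.14].

### API

Orientations are given as a unit quaternion [x, y, z, w].
In Python, from plant import robot, eyes gives the robot as it stands. The module is installed in compiled form; this text tells all that it offers.
- The arm moves only by the tool servo_tool, never from a script. Its argument "moves" is a list of rows, each an object of numbers: "dx", "dy", "dz": the shift along the tool's x, y, z in mm; "ax", "ay", "az": the turn, a rotation vector about the tool's x, y, z in rad; "fingers": the opening, from 0 (shut) to 1 (fully open). In form: [{"dx": .., "dy": .., "dz": .., "ax": .., "ay": .., "az": .., "fingers": ..}, ...]. A call has 1 to 10 rows; each row is the pose to reach, as a shift and turn from the pose measured when the call began, along the tool's axes at that moment; what a row does not reach only later rows make up. A row lasts 1/8 s, in which the tool goes at most 62.5 mm and 10.7 degrees, less where a joint would pass 70% of its speed; a pose out of reach is approached as far as the arm can. A call with a gripper value outside its range is refused whole. The fingers move at their own pace and stop on an object; "squeeze" is the grip in N (left out, the last holds). Time passes only in rows, so rows that repeat a pose let the fingers close. It gives the time, the measured TCP pose, the force and the opening at its end, in the units of the state.
- robot.observe(): the state, without advancing time (a new reading comes with each control period).
- eyes.snapshot(name): name is "scene" or "top"; returns a dict with "color" (480x640x3 uint8, red, green, blue), "fx", "fy", "cx", "cy" (pixels), "T" (4x4, takes a point from camera to world coordinates). Camera axes: x right, y down, z forward; pixel columns grow to the right and rows downward; lengths in m; the calibration is good to about 2 mm. A picture is of the moment at which its call begins. There is no depth.
- robot.hand_in(): hands the job in, once; it reports no verdict.
The state is a dict: "time_s": time; "q": joint angles; "qd": joint speeds; "joint_torque": joint torques, N m; "position": TCP position; "tcp_rot": TCP orientation; "ft_force": force on the tool from outside, world axes, zero at the start; "torque": the same for the moment, N m; "gripper_width": opening from 0.0 (shut) to 1.0 (fully open).
Only numpy, scipy, OpenCV 4.12 (cv2) and the standard library are available. Lean on these libraries where they do the work, as an engineer would, in place of code of your own. Each camera call takes 0.05 s, during which the arm holds its last target.

## Working session

There is one attempt and no reset: what is moved stays moved. The work goes in short steps, Python scripts to look and compute and a tool call to move; the robot and the scene stay as the last step left them, time stands still between calls to the robot, and variables do not carry over. Pictures are saved under pics/ and viewed, and the job is handed in when it is done.

Besides the shell and the picture viewer there is one more tool, called after "Request:" by a JSON object that holds its "api" and its "payload". servo_tool: Moves the arm, as the interface text tells. Its arguments: {"type":"object","properties":{"moves":{"type":"array"},"squeeze":{"type":"number"}},"required":["moves"]}

```bash
mkdir -p pics; python3 - <<'E'
from plant import robot, eyes
import cv2,numpy as np
print(robot.observe())
for n in("scene","top"):
    s=eyes.snapshot(n); cv2.imwrite(f"pics/{n}0.png",s["color"][...,::-1]); print(n,s["fx"],s["fy"],s["cx"],s["cy"],np.round(s["T"],4).tolist())
E
```

```text
{'time_s': 0.0, 'q': array([ 1.21230219e+00,  9.18541413e-02,  1.23186748e+00, -8.99719453e-06,
        1.81981468e+00, -5.67072634e-02]), 'qd': array([ 0.00041963, -0.00015304,  0.00107847, -0.00100119,  0.0008325 ,
       -0.00170199]), 'joint_torque': array([ 8.08975728e-04, -4.46452010e+01, -4.06447721e+01,  6.99909241e-02,
        2.93141347e-02, -1.31971728e-04]), 'position': array([0.17823954, 0.57260034, 0.22152011]), 'tcp_rot': array([ 1.50322500e-01,  9.88636537e-01, -9.51856216e-04, -1.96038034e-04]), 'ft_force': array([ 0.25377735, -0.45483329, -0.82323751]), 'torque': array([ 0.00520229,  0.0177231 , -0.01820579]), 'gripper_width': 0.9992819822014508}
scene 571.6361243979686 571.6361243979686 322.0947470007713 243.8210594701113 [[0.6927, 0.4692, -0.5477, 1.0831], [0.721, -0.4312, 0.5424, -0.6175], [0.0183, -0.7706, -0.637, 0.846], [0.0, 0.0, 0.0, 1.0]]
top 522.6198595355468 522.6198595355468 327.6820032062693 235.98777344568362 [[0.1178, -0.9705, 0.2104, 0.288], [-0.993, -0.1159, 0.0215, -0.0214], [0.0036, -0.2114, -0.9774, 1.084], [0.0, 0.0, 0.0, 1.0]]
```

View pics/scene0.png

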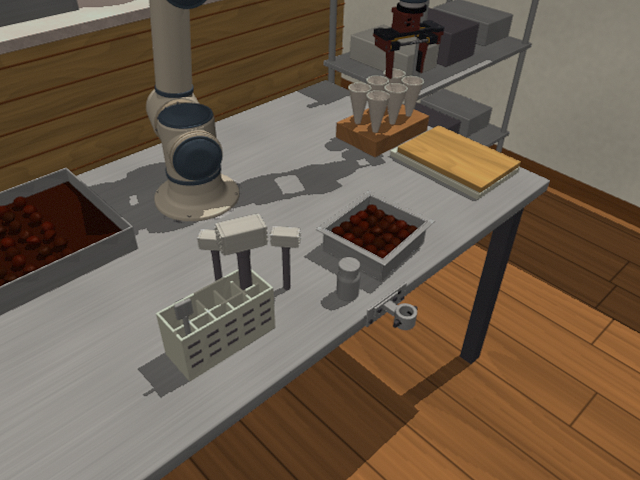

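View pics/top0.png

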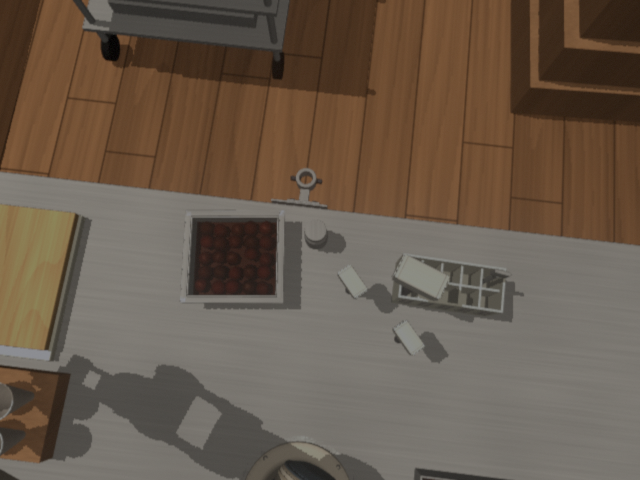

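The mallet (largest head) is at scene (243,235) and top (421,277), in the basket. The ring is at scene (404,316) and top (306,179). Two smaller mallets stand nearby and are distractors. Next I'll zoom in and set up the geometry.

```bash
cat > h.py <<'E'
import numpy as np,cv2
from plant import robot, eyes
def ray(s,u,v):
    T=np.array(s["T"]);d=np.array([(u-s["cx"])/s["fx"],(v-s["cy"])/s["fy"],1.]);return T[:3,3],T[:3,:3]@d
def onz(s,u,v,z):
    o,d=ray(s,u,v);return o+d*(z-o[2])/d[2]
def tri(s1,p1,s2,p2):
    o1,d1=ray(s1,*p1);o2,d2=ray(s2,*p2)
    t=np.linalg.lstsq(np.c_[d1,-d2],o2-o1,rcond=None)[0]
    a=o1+d1*t[0];b=o2+d2*t[1];return (a+b)/2,np.linalg.norm(a-b)
def proj(s,P):
    T=np.array(s["T"]);c=T[:3,:3].T@(np.array(P)-T[:3,3]);return s["fx"]*c[0]/c[2]+s["cx"],s["fy"]*c[1]/c[2]+s["cy"]
def crop(s,name,x0,y0,w,h,k):
    c=s["color"][y0:y0+h,x0:x0+w,::-1];cv2.imwrite(name,cv2.resize(c,None,fx=k,fy=k,interpolation=cv2.INTER_CUBIC))
E
python3 - <<'E'
from h import *
S=eyes.snapshot("scene");T=eyes.snapshot("top")
np.save("pics/S.npy",S,allow_pickle=True);np.save("pics/T.npy",T,allow_pickle=True)
crop(S,"pics/s1.png",150,200,160,120,5);crop(S,"pics/s2.png",340,260,100,75,8)
crop(T,"pics/t1.png",380,240,140,90,5);crop(T,"pics/t2.png",260,155,100,75,8)
print(proj(S,(0.178,.573,.223)),proj(T,(0.178,.573,.223)))
E
```

```text
(np.float64(403.8297933751824), np.float64(73.6514843174086)) (np.float64(-53.540699298317236), np.float64(374.2591846916871))
```

View pics/s1.png

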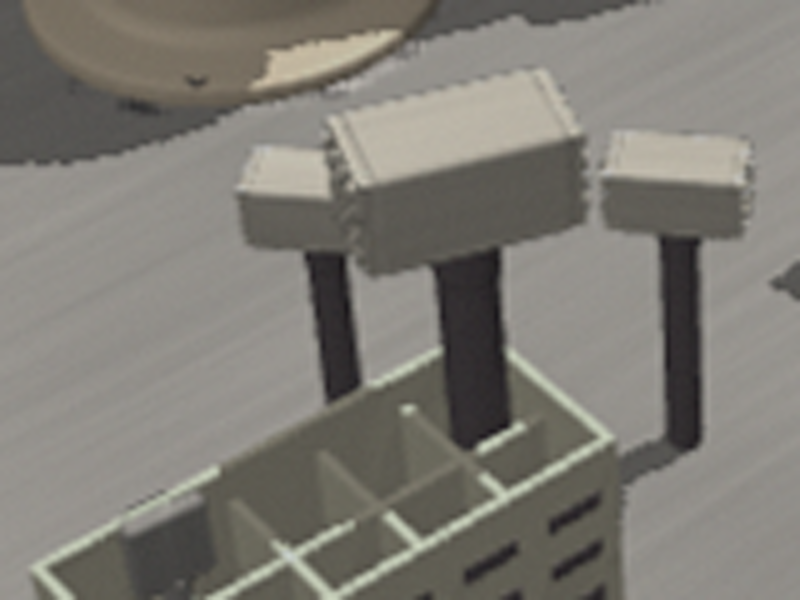

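View pics/t1.png

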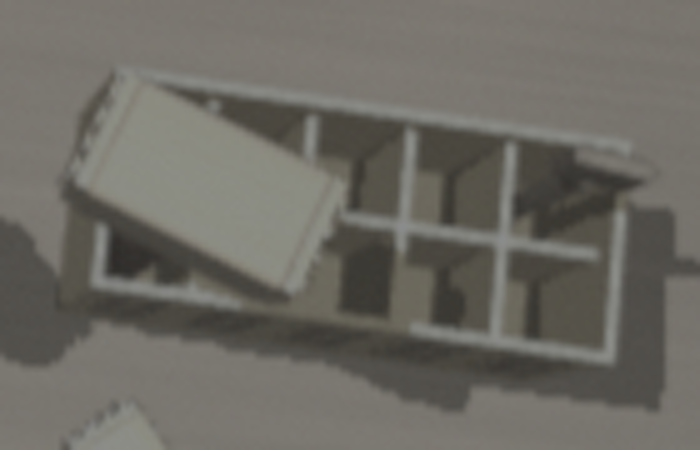

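View pics/s2.png

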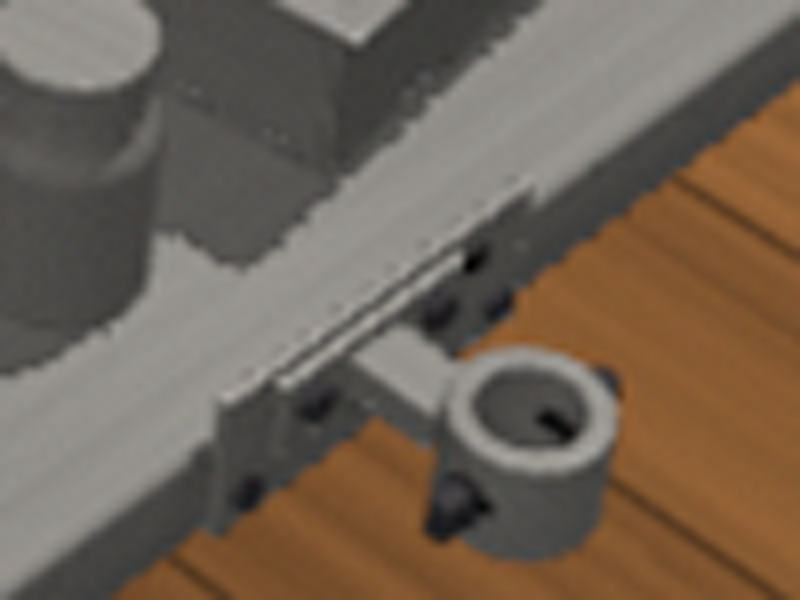

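View pics/t2.png

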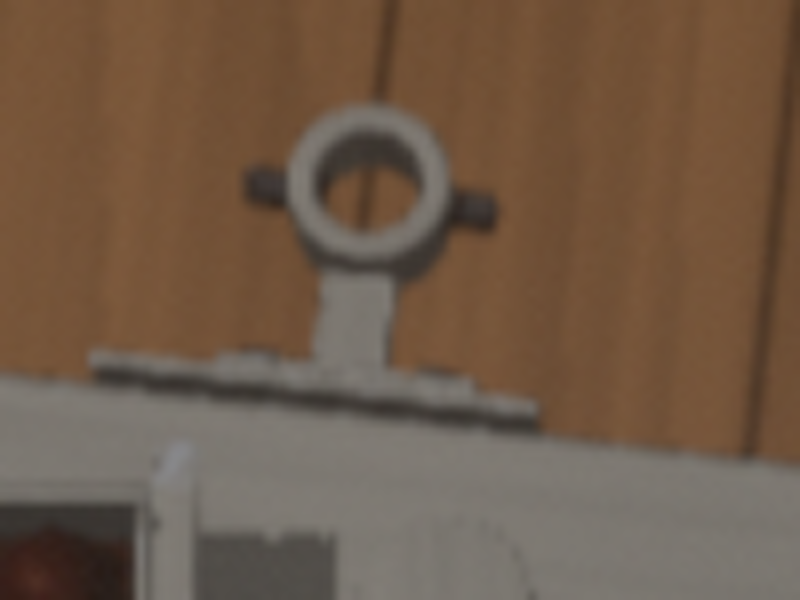

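```bash
python3 - <<'E'
from h import *
S=np.load("pics/S.npy",allow_pickle=True).item();T=np.load("pics/T.npy",allow_pickle=True).item()
f=lambda p,x0,y0,k:(x0+(p[0]+.5)/k-.5,y0+(p[1]+.5)/k-.5)
# head top corners, ordering: A far/left..., matched across views
s=[(330,118),(545,68),(585,133),(365,185)]; s=[f(p,150,200,5) for p in s]
t=[(345,180),(132,77),(75,190),(292,297)]; t=[f(p,380,240,5) for p in t]
for o in range(4):
    L=[tri(S,s[i],T,t[(i+o)%4]) for i in range(4)]
    print(o,[(np.round(p*1000,1).tolist(),round(e*1000,1)) for p,e in L])
# ring
rs=f((531,410),340,260,8);rt=f((370,184),260,155,8)
p,e=tri(S,rs,T,rt);print("ring",p,e, onz(S,*rs,.02),onz(T,*rt,.02))
# edge line at z~.0/ plate top
for a,b,z in [((0,375),(800,462),0.0),((90,352),(540,402),0.02),((262,185),(478,211),.003)]:
    P=onz(T,*f(a,260,155,8),z);Q=onz(T,*f(b,260,155,8),z);print("edge",P,Q,np.degrees(np.arctan2(-(Q-P)[0],-(Q-P)[1])*-1))
a,b=(0,597),(720,95)
P=onz(S,*f((0,597),340,260,8),0);Q=onz(S,*f((215,450),340,260,8),0);print(P,Q)
P=onz(T,0,172,0);Q=onz(T,639,243,0);print("edgelong",P,Q,np.degrees(np.arctan2((P-Q)[0],(P-Q)[1])))
# basket rim corners z=.11
print("basket",[np.round(onz(T,*f(q,380,240,5),.11)*1000,1).tolist() for q in [(115,68),(632,145),(612,360),(95,288)]])
# small mallets heads, shaker
for n,q in [("small1",(351,281)),("small2",(408,338)),("shk",(316,235))]: print(n,onz(T,*q,.1))
print(robot.observe()["time_s"])
E
```

```text
0 [([421.3, -206.7, 258.2], np.float64(11.3)), ([446.7, -135.8, 257.9], np.float64(10.0)), ([423.3, -117.4, 205.6], np.float64(14.2)), ([395.0, -193.5, 206.4], np.float64(12.0))]
1 [([429.3, -168.9, 248.6], np.float64(84.3)), ([415.4, -119.4, 232.1], np.float64(1.2)), ([417.7, -160.0, 227.6], np.float64(89.0)), ([428.5, -207.4, 233.9], np.float64(0.1))]
2 [([396.5, -153.5, 221.0], np.float64(76.2)), ([409.7, -160.5, 251.3], np.float64(74.2)), ([449.0, -174.8, 252.0], np.float64(73.9)), ([436.6, -168.3, 222.4], np.float64(75.0))]
3 [([388.4, -193.2, 232.5], np.float64(0.1)), ([440.5, -174.9, 274.4], np.float64(60.1)), ([455.2, -134.3, 233.1], np.float64(2.1)), ([403.0, -152.4, 192.7], np.float64(66.2))]
ring [0.63777417 0.06314363 0.0208456 ] 0.00026856989071298343 [0.63725265 0.06371338 0.02      ] [0.63814846 0.0633121  0.02      ]
edge [0.57945549 0.15689293 0.        ] [ 0.58095707 -0.05936687  0.        ] 0.3978230414650535
edge [0.58314934 0.13090544 0.02      ] [0.5836727  0.01116375 0.02      ] 0.250423372754132
edge [0.63998012 0.09368704 0.003     ] [0.63961902 0.0346733  0.003     ] -0.35058580064910977
[ 5.78379588e-01 -6.38223214e-02  1.11022302e-16] [5.80912169e-01 1.06985720e-02 1.11022302e-16]
edgelong [0.57820498 0.72677956 0.        ] [ 0.58444111 -0.65495084  0.        ] -0.2585901247930689
basket [[481.3, -144.9, 110.0], [475.0, -341.0, 110.0], [393.7, -337.3, 110.0], [397.5, -144.8, 110.0]]
small1 [ 0.41849291 -0.05387192  0.1       ]
small2 [ 0.32569752 -0.17004109  0.1       ]
shk [0.49903285 0.02276468 0.1       ]
0.2
```

```bash
python3 - <<'E'
from h import *
S=np.load("pics/S.npy",allow_pickle=True).item();T=np.load("pics/T.npy",allow_pickle=True).item()
f=lambda p,x0,y0,k:(x0+(p[0]+.5)/k-.5,y0+(p[1]+.5)/k-.5)
s=[f(p,150,200,5) for p in [(330,118),(545,68),(585,133),(365,185)]]
t=[f(p,380,240,5) for p in [(292,297),(75,190),(132,77),(345,180)]]
L=[tri(S,a,T,b) for a,b in zip(s,t)]
for p,e in L: print(np.round(p*1000,1),round(e*1000,1))
P=np.array([p for p,e in L]);c=P.mean(0);print(c)
x=(P[1]+P[2]-P[0]-P[3])/2;y=(P[2]+P[3]-P[0]-P[1])/2
print(np.linalg.norm(x),np.linalg.norm(y),np.degrees(np.arctan2(x[1],x[0])),np.degrees(np.arctan2(-y[0],y[1])),x,y,np.cross(x,y)/np.linalg.norm(np.cross(x,y)))
# sub mallets height
p,e=tri(S,f((680,150),150,200,5),T,(351.5,280)); print(p,e)
p,e=tri(S,f((300,170),150,200,5),T,(408,338)); print(p,e)
p,e=tri(S,(348,265),T,(316,231));print("shk",p,e)
o=robot.observe();from scipy.spatial.transform import Rotation as R
print(R.from_quat(o["tcp_rot"]).as_matrix().round(4),o["position"])
# butt: handle direction in scene
for q in [(470,250),(480,445)]: print(f(q,150,200,5))
c0=c-[0,0,.044]; print("proj axis",proj(S,c0),proj(S,c0-[0,0,.11]))
E
```

```text
[ 388.4 -193.2  232.5] 0.1
[ 415.4 -119.4  232.1] 1.2
[ 455.2 -134.3  233.1] 2.1
[ 428.5 -207.4  233.9] 0.1
[ 0.42185168 -0.16358218  0.23287423]
0.0781716392263422 0.042511404004452934 69.92351817715424 -109.96744572554339 [ 0.02683354  0.07341947 -0.00059018] [ 0.03994077 -0.01451156  0.00117011] [ 0.02327417 -0.01654153 -0.99959226]
[ 0.41232304 -0.05315679  0.15777715] 0.0012658188203863842
[ 0.32165675 -0.16464211  0.154589  ] 0.0068614487786338545
shk [0.51052424 0.02437021 0.08306355] 0.00036188495148983075
[[-9.548e-01  2.972e-01 -4.000e-04]
 [ 2.972e-01  9.548e-01 -1.200e-03]
 [ 1.000e-04 -1.200e-03 -1.000e+00]] [0.17826507 0.57272453 0.22191958]
(243.6, 249.6)
(245.6, 288.6)
proj axis (np.float64(242.6110934502148), np.float64(244.04509131960629)) (np.float64(246.6389884538708), np.float64(288.1993959035141))
```

```bash
cat >> h.py <<'E'
from scipy.spatial.transform import Rotation as R
def rows(targets,o=None,level=True):
    """targets: (x,y,z,yaw of tool y deg) -> rounded rows; tool pointing straight down at target"""
    o=o or robot.observe();R0=R.from_quat(o["tcp_rot"]);p=o["position"]
    for x,y,z,a in targets:
        d=R0.inv().apply(np.array([x,y,z])-p)*1000
        a=np.radians(a);yv=np.array([np.cos(a),np.sin(a),0]);zv=np.array([0,0,-1.]);xv=np.cross(yv,zv)
        w=(R0.inv()*R.from_matrix(np.c_[xv,yv,zv])).as_rotvec()
        print('{"dx":%.1f,"dy":%.1f,"dz":%.1f,"ax":%.3f,"ay":%.3f,"az":%.3f}'%(*d,*w))
def st():
    o=robot.observe();M=R.from_quat(o["tcp_rot"]).as_matrix()
    print(round(o["time_s"],2),"pos",np.round(o["position"]*1000,1),"yawY",np.degrees(np.arctan2(M[1,1],M[0,1])).round(2),"z",M[:,2].round(4),"F",o["ft_force"].round(2),"M",o["torque"].round(3),"w",round(o["gripper_width"],3),"q",o["q"].round(2));return o
E
python3 - <<'E'
from h import *
st()
W=[]
for i in range(1,15):
    f=i/14;th=np.radians(72.7-93.9*f);r=.60-.147*f
    W.append((r*np.cos(th),r*np.sin(th),.222+.078*min(1,f*3),72.7-92.7*f))
rows(W[1:10:2]);
E
```

```text
0.2 pos [178.3 572.7 221.9] yawY 72.71 z [-4.0e-04 -1.2e-03 -1.0e+00] F [ 0.03 -0.28 -0.44] M [0.016 0.012 0.046] w 0.999 q [ 1.21  0.09  1.23 -0.    1.82 -0.06]
{"dx":-134.4,"dy":-36.7,"dz":-33.5,"ax":-0.001,"ay":0.000,"az":0.231}
{"dx":-251.9,"dy":-102.0,"dz":-66.8,"ax":-0.001,"ay":0.000,"az":0.462}
{"dx":-347.0,"dy":-190.1,"dz":-77.9,"ax":-0.001,"ay":0.000,"az":0.694}
{"dx":-415.7,"dy":-294.2,"dz":-77.7,"ax":-0.001,"ay":0.001,"az":0.925}
{"dx":-455.9,"dy":-407.2,"dz":-77.6,"ax":-0.001,"ay":0.001,"az":1.156}
```

Request:
{"api": "servo_tool", "payload": {"moves": [{"dx":-60,"dy":-14,"dz":-25,"az":0.11},{"dx":-120,"dy":-32,"dz":-40,"az":0.21},{"dx":-180,"dy":-58,"dz":-55,"az":0.32},{"dx":-235,"dy":-92,"dz":-67,"az":0.43},{"dx":-285,"dy":-128,"dz":-75,"az":0.54},{"dx":-330,"dy":-172,"dz":-78,"az":0.65},{"dx":-367,"dy":-218,"dz":-78,"az":0.76},{"dx":-398,"dy":-265,"dz":-78,"az":0.86},{"dx":-425,"dy":-316,"dz":-78,"az":0.97},{"dx":-445,"dy":-370,"dz":-78,"az":1.08}]}}

```text
$.moves[0]: bad value
```

```bash
python3 - <<'E'
from h import *
st()
rows([(.422,-.164,.300,-20),(.422,-.164,.225,-20)])
E
```

```text
0.2 pos [178.3 572.7 221.9] yawY 72.71 z [-4.0e-04 -1.2e-03 -1.0e+00] F [ 0.03 -0.28 -0.44] M [0.016 0.012 0.046] w 0.999 q [ 1.21  0.09  1.23 -0.    1.82 -0.06]
{"dx":-451.7,"dy":-631.1,"dz":-77.3,"ax":-0.001,"ay":0.001,"az":1.618}
{"dx":-451.7,"dy":-631.0,"dz":-2.3,"ax":-0.001,"ay":0.001,"az":1.618}
```

Request:
{"api": "servo_tool", "payload": {"moves": [{"dx":-60,"dy":-14,"dz":-25,"ax":0,"ay":0,"az":0.11,"fingers":1},{"dx":-120,"dy":-32,"dz":-40,"ax":0,"ay":0,"az":0.21,"fingers":1},{"dx":-180,"dy":-58,"dz":-55,"ax":0,"ay":0,"az":0.32,"fingers":1},{"dx":-235,"dy":-92,"dz":-67,"ax":0,"ay":0,"az":0.43,"fingers":1},{"dx":-285,"dy":-128,"dz":-75,"ax":0,"ay":0,"az":0.54,"fingers":1},{"dx":-330,"dy":-172,"dz":-78,"ax":0,"ay":0,"az":0.65,"fingers":1},{"dx":-367,"dy":-218,"dz":-78,"ax":0,"ay":0,"az":0.76,"fingers":1},{"dx":-398,"dy":-265,"dz":-78,"ax":0,"ay":0,"az":0.86,"fingers":1},{"dx":-425,"dy":-316,"dz":-78,"ax":0,"ay":0,"az":0.97,"fingers":1},{"dx":-445,"dy":-370,"dz":-78,"ax":0,"ay":0,"az":1.08,"fingers":1}]}}

```text
time_s: 1.45
position: [0.4934, 0.0851, 0.2998]
tcp_rot: [0.639, 0.769, -0.001, 0.0]
ft_force: [0.5, -0.3, 1.0]
gripper_width: 0.997
```

```bash
python3 - <<'E'
from h import *
st()
rows([(.422,-.164,.300,-20),(.422,-.164,.225,-20)])
E
```

```text
1.45 pos [493.4  85.1 299.8] yawY 10.59 z [-0.001  -0.0014 -1.    ] F [ 0.49 -0.28  1.02] M [-0.02   0.051  0.014] w 0.997 q [ 0.1  -0.14  1.32 -0.    1.96 -0.08]
{"dx":-231.7,"dy":-116.0,"dz":0.2,"ax":-0.001,"ay":0.001,"az":0.534}
{"dx":-231.6,"dy":-115.9,"dz":75.2,"ax":-0.001,"ay":0.001,"az":0.534}
```

Request:
{"api": "servo_tool", "payload": {"moves": [{"dx":-45,"dy":-22,"dz":0,"ax":0,"ay":0,"az":0.1,"fingers":1},{"dx":-92,"dy":-46,"dz":0,"ax":0,"ay":0,"az":0.21,"fingers":1},{"dx":-138,"dy":-69,"dz":0,"ax":0,"ay":0,"az":0.32,"fingers":1},{"dx":-185,"dy":-93,"dz":0,"ax":0,"ay":0,"az":0.43,"fingers":1},{"dx":-231.7,"dy":-116,"dz":0,"ax":-0.001,"ay":0.001,"az":0.534,"fingers":1},{"dx":-231.7,"dy":-116,"dz":25,"ax":-0.001,"ay":0.001,"az":0.534,"fingers":1},{"dx":-231.7,"dy":-116,"dz":40,"ax":-0.001,"ay":0.001,"az":0.534,"fingers":1},{"dx":-231.7,"dy":-116,"dz":40,"ax":-0.001,"ay":0.001,"az":0.534,"fingers":1}]}}

```text
time_s: 2.45
position: [0.4216, -0.1634, 0.2588]
tcp_rot: [0.819, 0.574, -0.001, -0.001]
ft_force: [0.4, -0.0, -0.5]
gripper_width: 0.999
```

```bash
python3 - <<'E'
from h import *
st()
S=eyes.snapshot("scene");crop(S,"pics/s3.png",150,160,160,120,5)
T=eyes.snapshot("top");crop(T,"pics/t3.png",340,200,200,150,4)
rows([(.422,-.164,.204,-20)])
E
```

```text
2.45 pos [ 421.6 -163.4  258.8] yawY -19.95 z [-2.3e-03  8.0e-04 -1.0e+00] F [ 0.38 -0.01 -0.51] M [-0.058  0.091 -0.003] w 0.999 q [-0.44 -0.29  1.52 -0.    1.91 -0.1 ]
{"dx":-0.6,"dy":0.0,"dz":56.7,"ax":0.001,"ay":0.000,"az":0.001}
```

View pics/s3.png

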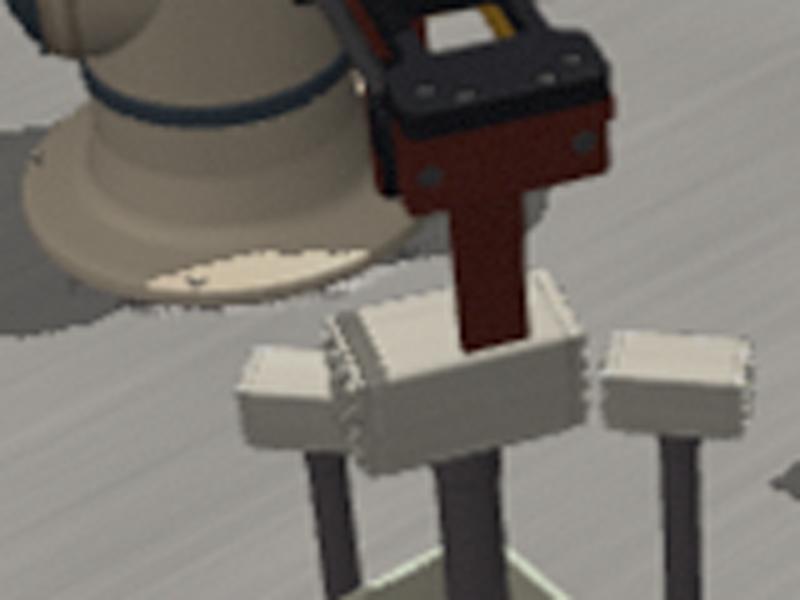

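View pics/t3.png

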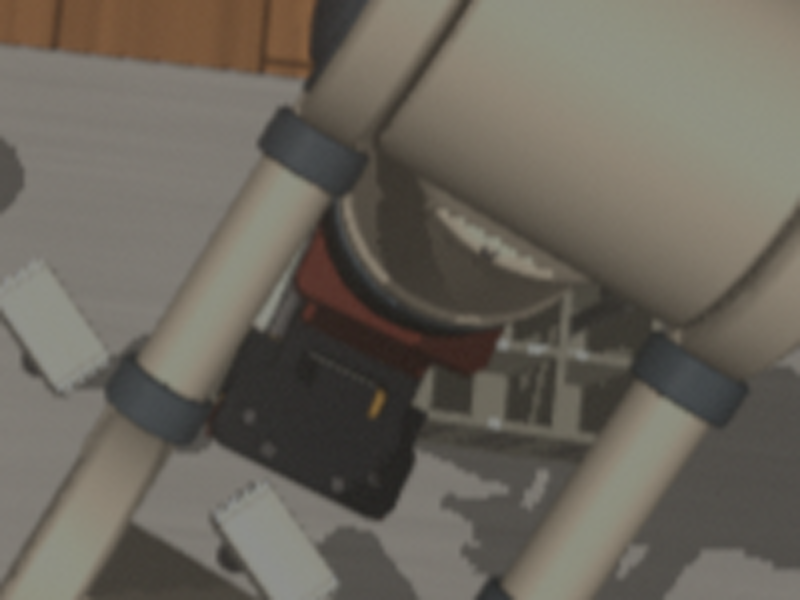

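The front finger tip (scene crop 495,350) is centred over the near face of the head and the orientation matches, so I'll descend and grip.

Request:
{"api": "servo_tool", "payload": {"moves": [{"dx":-0.6,"dy":0,"dz":20,"ax":0.001,"ay":0,"az":0,"fingers":1},{"dx":-0.6,"dy":0,"dz":40,"ax":0.001,"ay":0,"az":0,"fingers":1},{"dx":-0.6,"dy":0,"dz":54,"ax":0.001,"ay":0,"az":0,"fingers":1},{"dx":-0.6,"dy":0,"dz":55,"ax":0.001,"ay":0,"az":0,"fingers":1},{"dx":-0.6,"dy":0,"dz":55,"ax":0.001,"ay":0,"az":0,"fingers":1}], "squeeze": 45}}

```text
time_s: 3.18
position: [0.4223, -0.164, 0.2066]
tcp_rot: [0.819, 0.574, 0.0, 0.0]
ft_force: [-0.3, 0.0, 0.2]
gripper_width: 1.001
```

Request:
{"api": "servo_tool", "payload": {"moves": [{"dx":0,"dy":0,"dz":0,"ax":0,"ay":0,"az":0,"fingers":0.6},{"dx":0,"dy":0,"dz":0,"ax":0,"ay":0,"az":0,"fingers":0.52},{"dx":0,"dy":0,"dz":0,"ax":0,"ay":0,"az":0,"fingers":0},{"dx":0,"dy":0,"dz":0,"ax":0,"ay":0,"az":0,"fingers":0},{"dx":0,"dy":0,"dz":0,"ax":0,"ay":0,"az":0,"fingers":0},{"dx":0,"dy":0,"dz":0,"ax":0,"ay":0,"az":0,"fingers":0}]}}

```text
time_s: 3.92
position: [0.4222, -0.164, 0.2066]
tcp_rot: [0.819, 0.574, -0.0, 0.0]
ft_force: [-0.3, -0.0, 0.2]
gripper_width: 0.497
```

```bash
python3 - <<'E'
from h import *
st()
E
```

```text
3.92 pos [ 422.2 -164.   206.6] yawY -19.9 z [ 4.e-04 -7.e-04 -1.e+00] F [-0.33 -0.05  0.17] M [-0.03   0.174 -0.066] w 0.497 q [-0.45 -0.31  1.63 -0.    1.82 -0.1 ]
```

Request:
{"api": "servo_tool", "payload": {"moves": [{"dx":0,"dy":0,"dz":-8,"ax":0,"ay":0,"az":0,"fingers":0},{"dx":0,"dy":0,"dz":-22,"ax":0,"ay":0,"az":0,"fingers":0},{"dx":0,"dy":0,"dz":-40,"ax":0,"ay":0,"az":0,"fingers":0},{"dx":0,"dy":0,"dz":-60,"ax":0,"ay":0,"az":0,"fingers":0},{"dx":0,"dy":0,"dz":-80,"ax":0,"ay":0,"az":0,"fingers":0},{"dx":0,"dy":0,"dz":-105,"ax":0,"ay":0,"az":0,"fingers":0},{"dx":0,"dy":0,"dz":-130,"ax":0,"ay":0,"az":0,"fingers":0},{"dx":0,"dy":0,"dz":-145,"ax":0,"ay":0,"az":0,"fingers":0},{"dx":0,"dy":0,"dz":-150,"ax":0,"ay":0,"az":0,"fingers":0},{"dx":0,"dy":0,"dz":-150,"ax":0,"ay":0,"az":0,"fingers":0}]}}

```text
time_s: 5.18
position: [0.4222, -0.1639, 0.357]
tcp_rot: [0.819, 0.574, 0.0, 0.001]
ft_force: [-0.4, 0.3, -4.4]
gripper_width: 0.499
```

```bash
python3 - <<'E'
from h import *
st()
S=eyes.snapshot("scene");crop(S,"pics/s4.png",100,100,260,195,3)
rows([(.638,.063,.360,0)])
E
```

```text
5.17 pos [ 422.2 -163.9  357. ] yawY -19.9 z [ 9.e-04 -1.e-03 -1.e+00] F [-0.35  0.26 -4.41] M [-0.024  0.132 -0.022] w 0.499 q [-0.45 -0.23  1.29 -0.    2.08 -0.1 ]
{"dx":286.8,"dy":125.7,"dz":-3.8,"ax":-0.000,"ay":0.000,"az":-0.347}
```

View pics/s4.png

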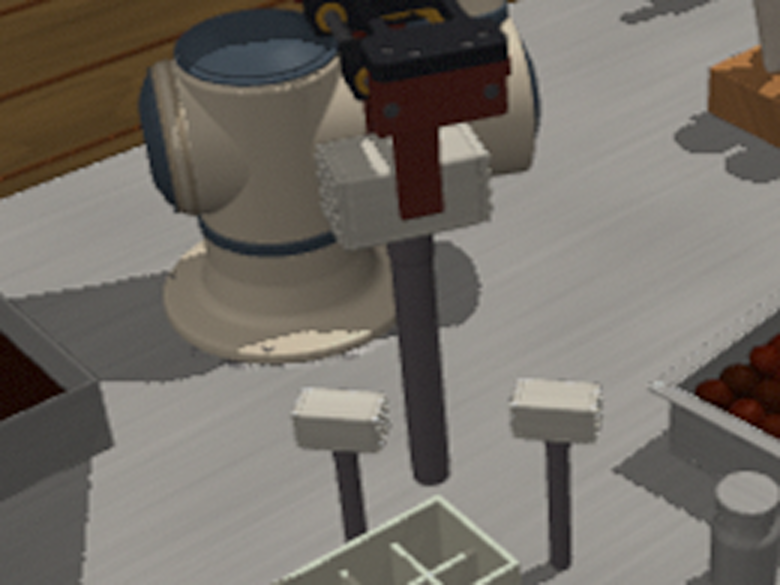

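The mallet is lifted clear and hangs upright, with its butt at crop (430,475) above the basket. I'll carry it to above the ring.

Request:
{"api": "servo_tool", "payload": {"moves": [{"dx":25,"dy":10,"dz":0,"ax":0,"ay":0,"az":-0.03,"fingers":0},{"dx":62,"dy":27,"dz":0,"ax":0,"ay":0,"az":-0.08,"fingers":0},{"dx":100,"dy":44,"dz":0,"ax":0,"ay":0,"az":-0.13,"fingers":0},{"dx":140,"dy":61,"dz":0,"ax":0,"ay":0,"az":-0.18,"fingers":0},{"dx":180,"dy":79,"dz":0,"ax":0,"ay":0,"az":-0.23,"fingers":0},{"dx":220,"dy":96,"dz":0,"ax":0,"ay":0,"az":-0.28,"fingers":0},{"dx":255,"dy":112,"dz":-2,"ax":0,"ay":0,"az":-0.32,"fingers":0},{"dx":275,"dy":121,"dz":-4,"ax":0,"ay":0,"az":-0.34,"fingers":0},{"dx":287,"dy":126,"dz":-4,"ax":0,"ay":0,"az":-0.347,"fingers":0},{"dx":287,"dy":126,"dz":-4,"ax":0,"ay":0,"az":-0.347,"fingers":0}]}}

```text
time_s: 6.48
position: [0.6385, 0.0634, 0.359]
tcp_rot: [0.707, 0.707, -0.001, -0.0]
ft_force: [-0.5, -0.0, -4.5]
gripper_width: 0.503
```

```bash
python3 - <<'E'
from h import *
st()
S=eyes.snapshot("scene");crop(S,"pics/s5.png",330,130,160,200,3)
T=eyes.snapshot("top");crop(T,"pics/t5.png",240,100,160,120,5)
np.save("pics/S5.npy",S,allow_pickle=True);np.save("pics/T5.npy",T,allow_pickle=True)
E
```

```text
6.47 pos [638.5  63.4 359. ] yawY -0.0 z [-2.1e-03 -7.0e-04 -1.0e+00] F [-0.51 -0.04 -4.53] M [-0.08   0.109 -0.012] w 0.503 q [ 0.05  0.3   0.75 -0.    2.1   0.05]
```

View pics/s5.png

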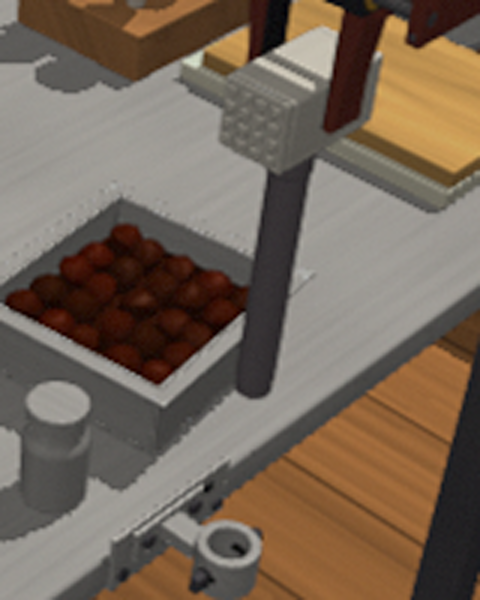

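View pics/t5.png

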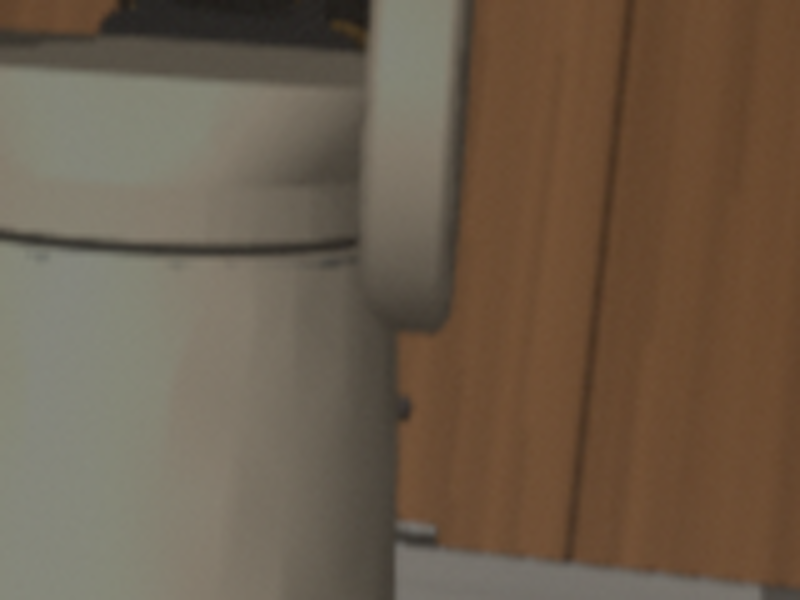

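Request:
{"api": "servo_tool", "payload": {"moves": [{"dx":0,"dy":0,"dz":20,"ax":0,"ay":0,"az":0,"fingers":0},{"dx":0,"dy":0,"dz":45,"ax":0,"ay":0,"az":0,"fingers":0},{"dx":0,"dy":0,"dz":70,"ax":0,"ay":0,"az":0,"fingers":0},{"dx":0,"dy":0,"dz":95,"ax":0.001,"ay":0,"az":0,"fingers":0},{"dx":0,"dy":0,"dz":109,"ax":0.001,"ay":0,"az":0,"fingers":0},{"dx":0,"dy":0,"dz":114,"ax":0.002,"ay":0,"az":0,"fingers":0},{"dx":0,"dy":0,"dz":114,"ax":0.002,"ay":0,"az":0,"fingers":0}]}}

```text
time_s: 7.45
position: [0.6379, 0.0621, 0.2469]
tcp_rot: [0.708, 0.707, -0.001, -0.0]
ft_force: [-0.8, -0.6, -3.3]
gripper_width: 0.497
```

```bash
python3 - <<'E'
from h import *
st()
S=eyes.snapshot("scene");crop(S,"pics/s6.png",350,180,100,150,4);crop(S,"pics/s6b.png",375,280,60,50,12)
np.save("pics/S6.npy",S,allow_pickle=True)
for v in range(240,312,4): 
    r=S["color"][v,375:440].astype(int).sum(1); print(v,r.tolist()) if v in(260,280,300) else 0
E
```

```text
7.45 pos [637.9  62.1 246.9] yawY -0.09 z [-1.7e-03 -8.0e-04 -1.0e+00] F [-0.84 -0.6  -3.26] M [-0.05   0.076 -0.015] w 0.497 q [ 0.04  0.21  1.05 -0.    1.88  0.05]
260 [393, 459, 483, 474, 478, 482, 475, 459, 443, 448, 457, 463, 464, 468, 443, 334, 216, 167, 195, 191, 195, 191, 195, 196, 202, 196, 193, 204, 221, 223, 243, 234, 175, 135, 156, 157, 152, 158, 163, 152, 149, 149, 145, 129, 162, 346, 467, 464, 462, 467, 463, 462, 459, 447, 448, 458, 457, 457, 461, 463, 464, 470, 471, 464, 445]
280 [266, 254, 237, 247, 229, 225, 243, 219, 242, 252, 326, 430, 457, 451, 448, 445, 450, 457, 459, 458, 460, 467, 467, 464, 458, 447, 453, 458, 395, 193, 132, 146, 158, 158, 164, 163, 157, 148, 145, 140, 139, 168, 220, 224, 223, 215, 210, 209, 204, 208, 209, 244, 318, 331, 326, 315, 299, 302, 310, 306, 307, 309, 307, 311, 315]
300 [465, 470, 475, 473, 470, 475, 481, 396, 302, 353, 495, 497, 307, 255, 308, 298, 253, 187, 110, 84, 101, 165, 210, 216, 211, 191, 148, 141, 157, 152, 156, 154, 159, 145, 148, 140, 132, 183, 272, 313, 311, 309, 302, 295, 291, 291, 296, 298, 299, 298, 297, 299, 301, 290, 287, 285, 276, 283, 280, 282, 279, 260, 257, 258, 267]
```

View pics/s6.png

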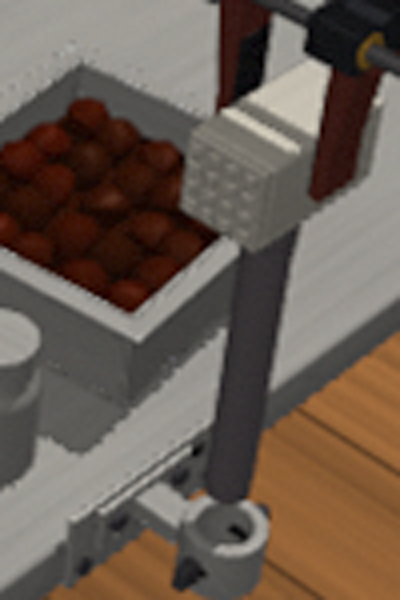

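View pics/s6b.png

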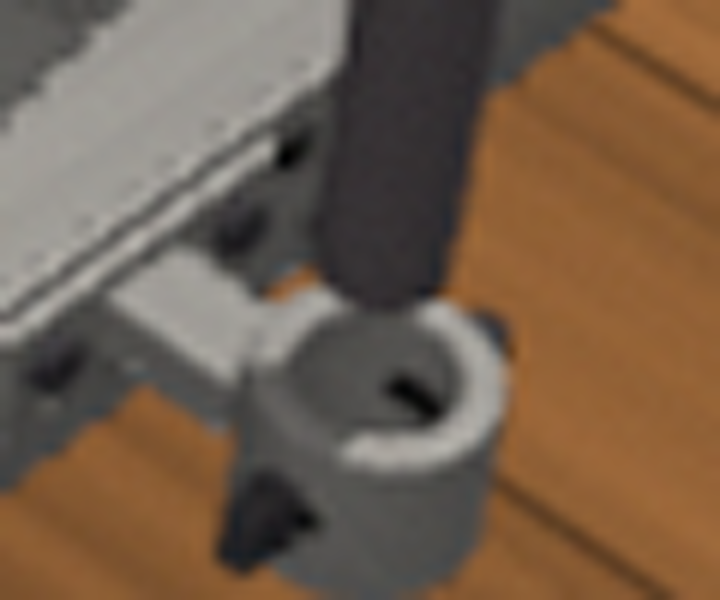

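```bash
python3 - <<'E'
from h import *
S=np.load("pics/S6.npy",allow_pickle=True).item()
c=np.array([.6379,.0621,.0453])
print("butt",proj(S,c),"mid",proj(S,c+[0,0,.06]),proj(S,c+[0,0,.15]))
def ring(P,r):
    return np.array([proj(S,P+[r*np.cos(a),r*np.sin(a),0]) for a in np.linspace(0,6.28,181)])
f=ring(c,.0115);k=12;w=(f-[375,280]+.5)*k-.5;print("foot crop bounds",w.min(0),w.max(0),"lowest at",w[w[:,1].argmax()])
for z in(.02,):
  P=np.array([.638,.063,z])
  for r in(.022,.0145):
    w=(ring(P,r)-[375,280]+.5)*k-.5;print("ring",r,w.min(0),w.max(0))
# axis slope between rows 280 and 300 for vertical line through c
L=np.array([proj(S,c+[0,0,h]) for h in np.linspace(0,.16,81)])
for v in(240,250,260,270,280,290,300): print(v,np.interp(v,L[::-1,1],L[::-1,0]))
g=S["color"].astype(int).sum(2)
for v in range(246,302,6): print(v,g[v,395:426].tolist())
E
```

```text
butt (np.float64(407.1048049123242), np.float64(302.4283060416583)) mid (np.float64(410.67999086443365), np.float64(280.11871364727995)) (np.float64(416.54171737393415), np.float64(243.54083185147607))
foot crop bounds [320.2107949  224.70427874] [461.40772414 325.3701804 ] lowest at [400.96180447 325.3701804 ]
ring 0.022 [244.58091917 284.7426185 ] [510.74657448 477.68110571]
ring 0.0145 [289.84350877 316.82594321] [465.26335989 443.97400631]
240 417.10914738656714
250 415.50661431966523
260 413.9040812527634
270 412.3015481858614
280 410.6990151189595
290 409.09648205205764
300 407.4939489851557
246 [51, 137, 335, 453, 431, 439, 475, 476, 472, 474, 436, 320, 222, 185, 162, 135, 148, 151, 164, 156, 154, 162, 159, 150, 150, 138, 116, 288, 450, 463, 452]
252 [468, 466, 474, 454, 349, 228, 179, 193, 196, 197, 195, 195, 188, 156, 138, 148, 157, 156, 159, 151, 159, 156, 149, 143, 133, 113, 300, 460, 469, 460, 448]
258 [194, 199, 200, 193, 195, 196, 196, 191, 191, 193, 199, 207, 174, 139, 152, 155, 161, 156, 162, 153, 154, 151, 145, 138, 117, 299, 448, 456, 462, 457, 460]
264 [197, 194, 2
[... 403 characters left out ...]
 139, 138, 150, 328, 431, 359, 281, 228, 216, 225, 225, 215]
282 [468, 452, 450, 448, 454, 456, 453, 462, 380, 136, 146, 160, 160, 160, 157, 156, 155, 148, 146, 142, 140, 185, 221, 214, 206, 201, 201, 219, 233, 209, 215]
288 [447, 442, 492, 455, 303, 224, 213, 193, 140, 157, 155, 153, 158, 156, 152, 145, 152, 145, 145, 146, 225, 285, 278, 263, 263, 265, 271, 276, 281, 277, 279]
294 [328, 233, 190, 173, 186, 213, 200, 146, 149, 157, 153, 159, 158, 154, 151, 148, 144, 135, 151, 233, 300, 299, 295, 292, 290, 283, 283, 276, 284, 283, 284]
300 [101, 165, 210, 216, 211, 191, 148, 141, 157, 152, 156, 154, 159, 145, 148, 140, 132, 183, 272, 313, 311, 309, 302, 295, 291, 291, 296, 298, 299, 298, 297]
```

```bash
python3 - <<'E'
from h import *
S=np.load("pics/S6.npy",allow_pickle=True).item()
crop(S,"pics/s6c.png",385,185,75,60,10)
k=10
top=.2469+.0263+.0; c=np.array([.638,.0625,top])
for dz in(0,-.044):
  for sx in(-.022,.022):
    for sy in(-.042,.042):
      u=proj(S,c+[sx,sy,dz]);print(dz,sx,sy,[round((a-b+.5)*k-.5) for a,b in zip(u,(385,185))])
E
```

```text
0 -0.022 -0.042 [120, 280]
0 -0.022 0.042 [429, 90]
0 0.022 -0.042 [324, 397]
0 0.022 0.042 [631, 197]
-0.044 -0.022 -0.042 [95, 484]
-0.044 -0.022 0.042 [396, 289]
-0.044 0.022 -0.042 [292, 603]
-0.044 0.022 0.042 [591, 398]
```

View pics/s6c.png

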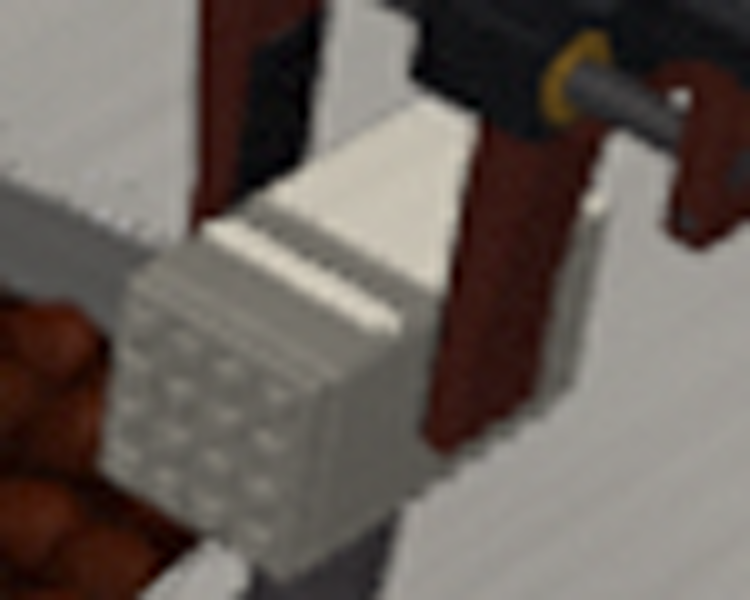

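Request:
{"api": "servo_tool", "payload": {"moves": [{"dx":1.6,"dy":1.0,"dz":5,"ax":0.001,"ay":-0.002,"az":0.0,"fingers":0},{"dx":1.6,"dy":1.0,"dz":12,"ax":0.001,"ay":-0.002,"az":0.0,"fingers":0},{"dx":1.6,"dy":1.0,"dz":19,"ax":0.001,"ay":-0.002,"az":0.0,"fingers":0},{"dx":1.6,"dy":1.0,"dz":20,"ax":0.001,"ay":-0.002,"az":0.0,"fingers":0},{"dx":1.6,"dy":1.0,"dz":20,"ax":0.001,"ay":-0.002,"az":0.0,"fingers":0}]}}

```text
time_s: 8.12
position: [0.639, 0.0638, 0.2272]
tcp_rot: [0.708, 0.707, -0.002, 0.0]
ft_force: [0.8, -0.4, -4.4]
gripper_width: 0.497
```

```bash
python3 - <<'E'
from h import *
st()
S=eyes.snapshot("scene");crop(S,"pics/s7b.png",375,280,60,50,12)
np.save("pics/S7.npy",S,allow_pickle=True)
E
```

```text
8.12 pos [639.   63.8 227.2] yawY -0.08 z [-0.0023 -0.0028 -1.    ] F [ 0.76 -0.44 -4.42] M [-0.079  0.046 -0.003] w 0.497 q [ 0.05  0.21  1.09 -0.    1.84  0.05]
```

View pics/s7b.png

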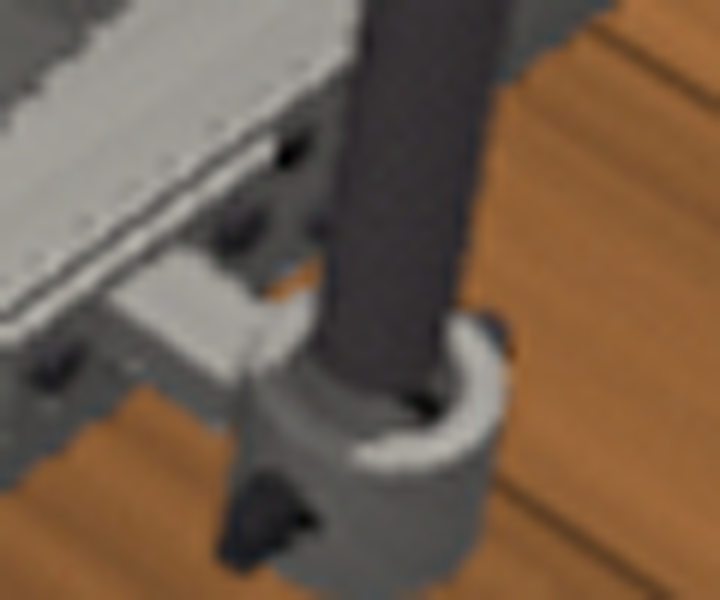

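Request:
{"api": "servo_tool", "payload": {"moves": [{"dx":-0.9,"dy":0,"dz":0,"ax":-0.002,"ay":0.003,"az":0,"fingers":0},{"dx":-0.9,"dy":0,"dz":2,"ax":-0.002,"ay":0.003,"az":0,"fingers":0},{"dx":-0.9,"dy":0,"dz":4,"ax":-0.002,"ay":0.003,"az":0,"fingers":0},{"dx":-0.9,"dy":0,"dz":4,"ax":-0.002,"ay":0.003,"az":0,"fingers":0}]}}

```text
time_s: 8.68
position: [0.639, 0.0629, 0.2231]
tcp_rot: [0.708, 0.707, -0.0, -0.0]
ft_force: [-0.7, -0.2, -3.8]
gripper_width: 0.499
```

```bash
python3 - <<'E'
from h import *
st();st()
E
```

```text
8.68 pos [639.   62.9 223.1] yawY -0.08 z [-3.e-04  2.e-04 -1.e+00] F [-0.71 -0.21 -3.85] M [-0.062  0.019 -0.026] w 0.499 q [0.05 0.21 1.1  0.   1.83 0.05]
8.68 pos [639.   62.9 223.1] yawY -0.08 z [-3.e-04  2.e-04 -1.e+00] F [-0.71 -0.21 -3.85] M [-0.062  0.019 -0.026] w 0.499 q [0.05 0.21 1.1  0.   1.83 0.05]
```

Now butt z is about 0.022. I'll step down a few mm at a time, watching the force.

Request:
{"api": "servo_tool", "payload": {"moves": [{"dx":0,"dy":0,"dz":1,"ax":0,"ay":0,"az":0,"fingers":0},{"dx":0,"dy":0,"dz":2,"ax":0,"ay":0,"az":0,"fingers":0},{"dx":0,"dy":0,"dz":3,"ax":0,"ay":0,"az":0,"fingers":0}]}}

```text
time_s: 9.05
position: [0.639, 0.0629, 0.22]
tcp_rot: [0.708, 0.707, -0.0, -0.0]
ft_force: [0.8, -0.8, -4.2]
gripper_width: 0.5
```

Request:
{"api": "servo_tool", "payload": {"moves": [{"dx":0,"dy":0,"dz":1,"ax":0,"ay":0,"az":0,"fingers":0},{"dx":0,"dy":0,"dz":2,"ax":0,"ay":0,"az":0,"fingers":0}]}}

```text
time_s: 9.3
position: [0.639, 0.0629, 0.2179]
tcp_rot: [0.708, 0.707, -0.0, -0.0]
ft_force: [0.0, 0.5, -3.9]
gripper_width: 0.5
```

Request:
{"api": "servo_tool", "payload": {"moves": [{"dx":0,"dy":0,"dz":1,"ax":0,"ay":0,"az":0,"fingers":0},{"dx":0,"dy":0,"dz":2,"ax":0,"ay":0,"az":0,"fingers":0}]}}

```text
time_s: 9.55
position: [0.639, 0.063, 0.2159]
tcp_rot: [0.708, 0.707, -0.0, -0.0]
ft_force: [0.8, 0.6, -3.5]
gripper_width: 0.496
```

```bash
python3 - <<'E'
from h import *
st()
S=eyes.snapshot("scene");crop(S,"pics/s8b.png",375,280,60,50,12)
E
```

```text
9.55 pos [639.   63.  215.9] yawY -0.08 z [-4.e-04  2.e-04 -1.e+00] F [ 0.78  0.63 -3.46] M [-0.085  0.071  0.034] w 0.496 q [0.05 0.21 1.12 0.   1.82 0.05]
```

View pics/s8b.png

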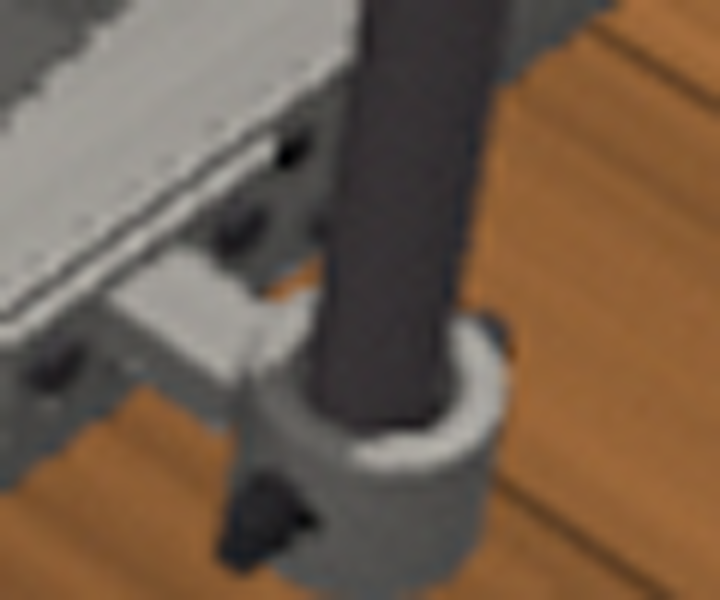

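Request:
{"api": "servo_tool", "payload": {"moves": [{"dx":0,"dy":0,"dz":1,"ax":0,"ay":0,"az":0,"fingers":0},{"dx":0,"dy":0,"dz":2,"ax":0,"ay":0,"az":0,"fingers":0},{"dx":0,"dy":0,"dz":3,"ax":0,"ay":0,"az":0,"fingers":0}]}}

```text
time_s: 9.98
position: [0.6389, 0.0629, 0.2126]
tcp_rot: [0.708, 0.707, -0.0, -0.0]
ft_force: [-0.1, 0.6, -3.7]
gripper_width: 0.497
```

Request:
{"api": "servo_tool", "payload": {"moves": [{"dx":0,"dy":0,"dz":1,"ax":0,"ay":0,"az":0,"fingers":0},{"dx":0,"dy":0,"dz":2,"ax":0,"ay":0,"az":0,"fingers":0},{"dx":0,"dy":0,"dz":3,"ax":0,"ay":0,"az":0,"fingers":0}]}}

```text
time_s: 10.35
position: [0.6389, 0.0629, 0.2095]
tcp_rot: [0.708, 0.707, -0.0, -0.0]
ft_force: [-0.4, -0.1, -4.7]
gripper_width: 0.497
```

Request:
{"api": "servo_tool", "payload": {"moves": [{"dx":0,"dy":0,"dz":1,"ax":0,"ay":0,"az":0,"fingers":0},{"dx":0,"dy":0,"dz":2,"ax":0,"ay":0,"az":0,"fingers":0}]}}

```text
time_s: 10.6
position: [0.6389, 0.0629, 0.2075]
tcp_rot: [0.708, 0.707, -0.0, -0.0]
ft_force: [-0.4, -0.2, -3.9]
gripper_width: 0.499
```

Request:
{"api": "servo_tool", "payload": {"moves": [{"dx":0,"dy":0,"dz":1,"ax":0,"ay":0,"az":0,"fingers":0},{"dx":0,"dy":0,"dz":2,"ax":0,"ay":0,"az":0,"fingers":0}]}}

```text
time_s: 10.85
position: [0.6389, 0.0629, 0.2053]
tcp_rot: [0.708, 0.707, -0.0, -0.0]
ft_force: [-0.1, -1.2, -4.1]
gripper_width: 0.496
```

```bash
python3 - <<'E'
from h import *
st()
E
```

```text
10.85 pos [638.9  62.9 205.3] yawY -0.08 z [-8.e-04  2.e-04 -1.e+00] F [-0.11 -1.16 -4.08] M [-0.018  0.081 -0.004] w 0.496 q [0.05 0.2  1.14 0.   1.8  0.05]
```

Request:
{"api": "servo_tool", "payload": {"moves": [{"dx":0,"dy":0,"dz":1,"ax":0,"ay":0,"az":0,"fingers":0},{"dx":0,"dy":0,"dz":2,"ax":0,"ay":0,"az":0,"fingers":0}]}}

```text
time_s: 11.1
position: [0.6389, 0.063, 0.2033]
tcp_rot: [0.708, 0.707, -0.0, -0.0]
ft_force: [0.2, 0.1, -4.2]
gripper_width: 0.497
```

```bash
python3 -c "
from h import *
st()"
```

```text
11.1 pos [638.9  63.  203.3] yawY -0.08 z [-7.e-04  2.e-04 -1.e+00] F [ 0.23  0.11 -4.19] M [-0.02   0.051 -0.055] w 0.497 q [0.05 0.2  1.14 0.   1.8  0.05]
```

Request:
{"api": "servo_tool", "payload": {"moves": [{"dx":0,"dy":0,"dz":1,"ax":0,"ay":0,"az":0,"fingers":0},{"dx":0,"dy":0,"dz":2,"ax":0,"ay":0,"az":0,"fingers":0}]}}

```text
time_s: 11.35
position: [0.6389, 0.063, 0.2012]
tcp_rot: [0.708, 0.707, -0.0, -0.0]
ft_force: [0.4, -0.3, -3.2]
gripper_width: 0.501
```

```bash
python3 -c "
from h import *
st()"
```

```text
11.35 pos [638.9  63.  201.2] yawY -0.08 z [-7.e-04  2.e-04 -1.e+00] F [ 0.41 -0.33 -3.18] M [-0.053 -0.004 -0.021] w 0.501 q [0.05 0.2  1.15 0.   1.79 0.05]
```

Request:
{"api": "servo_tool", "payload": {"moves": [{"dx":0,"dy":0,"dz":1,"ax":0,"ay":0,"az":0,"fingers":0},{"dx":0,"dy":0,"dz":2,"ax":0,"ay":0,"az":0,"fingers":0}]}}

```text
time_s: 11.6
position: [0.6389, 0.063, 0.1992]
tcp_rot: [0.708, 0.707, -0.0, -0.0]
ft_force: [0.9, 0.2, -3.2]
gripper_width: 0.502
```

Request:
{"api": "servo_tool", "payload": {"moves": [{"dx":0,"dy":0,"dz":1,"ax":0,"ay":0,"az":0,"fingers":0},{"dx":0,"dy":0,"dz":2,"ax":0,"ay":0,"az":0,"fingers":0}]}}

```text
time_s: 11.85
position: [0.6389, 0.063, 0.1971]
tcp_rot: [0.708, 0.707, -0.0, -0.0]
ft_force: [0.4, -0.1, -4.0]
gripper_width: 0.499
```

Request:
{"api": "servo_tool", "payload": {"moves": [{"dx":0,"dy":0,"dz":1,"ax":0,"ay":0,"az":0,"fingers":0},{"dx":0,"dy":0,"dz":2,"ax":0,"ay":0,"az":0,"fingers":0}]}}

```text
time_s: 12.1
position: [0.6389, 0.0631, 0.1951]
tcp_rot: [0.708, 0.707, -0.0, -0.0]
ft_force: [-0.6, 0.1, -3.5]
gripper_width: 0.503
```

```bash
python3 -c "
from h import *
st()"
```

```text
12.1 pos [638.9  63.1 195.1] yawY -0.07 z [-6.e-04  5.e-04 -1.e+00] F [-0.63  0.08 -3.52] M [ 0.1    0.049 -0.008] w 0.503 q [0.05 0.2  1.16 0.   1.78 0.05]
```

Request:
{"api": "servo_tool", "payload": {"moves": [{"dx":0,"dy":0,"dz":2,"ax":0,"ay":0,"az":0,"fingers":0},{"dx":0,"dy":0,"dz":4,"ax":0,"ay":0,"az":0,"fingers":0},{"dx":0,"dy":0,"dz":6,"ax":0,"ay":0,"az":0,"fingers":0},{"dx":0,"dy":0,"dz":8,"ax":0,"ay":0,"az":0,"fingers":0}]}}

```text
time_s: 12.6
position: [0.6389, 0.0632, 0.187]
tcp_rot: [0.708, 0.707, -0.0, -0.0]
ft_force: [-0.4, 0.7, -3.4]
gripper_width: 0.495
```

```bash
python3 -c "
from h import *
st()"
```

```text
12.6 pos [638.9  63.2 187. ] yawY -0.07 z [-6.e-04  6.e-04 -1.e+00] F [-0.37  0.72 -3.41] M [ 0.12   0.051 -0.055] w 0.495 q [0.05 0.2  1.17 0.   1.77 0.05]
```

Request:
{"api": "servo_tool", "payload": {"moves": [{"dx":0,"dy":0,"dz":2,"ax":0,"ay":0,"az":0,"fingers":0},{"dx":0,"dy":0,"dz":4,"ax":0,"ay":0,"az":0,"fingers":0},{"dx":0,"dy":0,"dz":6,"ax":0,"ay":0,"az":0,"fingers":0},{"dx":0,"dy":0,"dz":8,"ax":0,"ay":0,"az":0,"fingers":0}]}}

```text
time_s: 13.1
position: [0.6389, 0.0631, 0.1788]
tcp_rot: [0.708, 0.707, -0.0, -0.0]
ft_force: [0.1, 1.0, -3.6]
gripper_width: 0.499
```

```bash
python3 -c "
from h import *
st()"
```

```text
13.1 pos [638.9  63.1 178.8] yawY -0.07 z [-6.e-04  6.e-04 -1.e+00] F [ 0.06  1.03 -3.56] M [0.142 0.053 0.013] w 0.499 q [0.05 0.2  1.19 0.   1.75 0.05]
```

Request:
{"api": "servo_tool", "payload": {"moves": [{"dx":0.4,"dy":0,"dz":3,"ax":0,"ay":0,"az":0,"fingers":0},{"dx":0.4,"dy":0,"dz":6,"ax":0,"ay":0,"az":0,"fingers":0},{"dx":0.4,"dy":0,"dz":9,"ax":0,"ay":0,"az":0,"fingers":0},{"dx":0.4,"dy":0,"dz":12,"ax":0,"ay":0,"az":0,"fingers":0}]}}

```text
time_s: 13.6
position: [0.6389, 0.0635, 0.1665]
tcp_rot: [0.708, 0.707, -0.0, -0.0]
ft_force: [0.3, 0.6, -3.5]
gripper_width: 0.504
```

```bash
python3 -c "
from h import *
st()"
```

```text
13.6 pos [638.9  63.5 166.5] yawY -0.07 z [-8.e-04  5.e-04 -1.e+00] F [ 0.34  0.57 -3.46] M [0.017 0.03  0.005] w 0.504 q [0.05 0.2  1.21 0.   1.73 0.05]
```

Request:
{"api": "servo_tool", "payload": {"moves": [{"dx":0.1,"dy":0,"dz":3,"ax":0,"ay":0,"az":0,"fingers":0},{"dx":0.1,"dy":0,"dz":6,"ax":0,"ay":0,"az":0,"fingers":0},{"dx":0.1,"dy":0,"dz":9,"ax":0,"ay":0,"az":0,"fingers":0},{"dx":0.1,"dy":0,"dz":12,"ax":0,"ay":0,"az":0,"fingers":0}]}}

```text
time_s: 14.1
position: [0.6389, 0.0636, 0.1543]
tcp_rot: [0.708, 0.707, -0.0, -0.0]
ft_force: [-0.2, 0.3, -3.4]
gripper_width: 0.496
```

```bash
python3 -c "
from h import *
st()"
```

```text
14.1 pos [638.9  63.6 154.3] yawY -0.07 z [-8.e-04  5.e-04 -1.e+00] F [-0.15  0.25 -3.39] M [-0.061  0.061  0.037] w 0.496 q [0.05 0.2  1.23 0.   1.71 0.05]
```

Request:
{"api": "servo_tool", "payload": {"moves": [{"dx":0,"dy":0,"dz":4,"ax":0,"ay":0,"az":0,"fingers":0},{"dx":0,"dy":0,"dz":9,"ax":0,"ay":0,"az":0,"fingers":0},{"dx":0,"dy":0,"dz":14,"ax":0,"ay":0,"az":0,"fingers":0},{"dx":0,"dy":0,"dz":19,"ax":0,"ay":0,"az":0,"fingers":0},{"dx":0,"dy":0,"dz":24,"ax":0,"ay":0,"az":0,"fingers":0}]}}

```text
time_s: 14.72
position: [0.6388, 0.0636, 0.1299]
tcp_rot: [0.708, 0.707, -0.0, -0.0]
ft_force: [0.1, -0.8, -3.2]
gripper_width: 0.498
```

```bash
python3 -c "
from h import *
st()"
```

```text
14.72 pos [638.8  63.6 129.9] yawY -0.08 z [-9.e-04  5.e-04 -1.e+00] F [ 0.08 -0.8  -3.19] M [-0.056  0.029  0.003] w 0.498 q [0.05 0.21 1.27 0.   1.67 0.05]
```

Request:
{"api": "servo_tool", "payload": {"moves": [{"dx":0,"dy":0,"dz":4,"ax":0,"ay":0,"az":0,"fingers":0},{"dx":0,"dy":0,"dz":9,"ax":0,"ay":0,"az":0,"fingers":0},{"dx":0,"dy":0,"dz":14,"ax":0,"ay":0,"az":0,"fingers":0},{"dx":0,"dy":0,"dz":19,"ax":0,"ay":0,"az":0,"fingers":0},{"dx":0,"dy":0,"dz":24,"ax":0,"ay":0,"az":0,"fingers":0}]}}

```text
time_s: 15.35
position: [0.6388, 0.0636, 0.1056]
tcp_rot: [0.708, 0.707, -0.0, -0.0]
ft_force: [-0.2, -0.1, -3.5]
gripper_width: 0.495
```

```bash
python3 -c "
from h import *
st()"
```

```text
15.35 pos [638.8  63.6 105.6] yawY -0.08 z [-9.e-04  5.e-04 -1.e+00] F [-0.25 -0.1  -3.46] M [-0.055  0.01  -0.006] w 0.495 q [0.05 0.21 1.3  0.   1.63 0.05]
```

Request:
{"api": "servo_tool", "payload": {"moves": [{"dx":0,"dy":0.5,"dz":12,"ax":0,"ay":0,"az":0,"fingers":0},{"dx":0,"dy":1,"dz":25,"ax":0,"ay":0,"az":0,"fingers":0},{"dx":0,"dy":1,"dz":25,"ax":0,"ay":0,"az":0,"fingers":0}]}}

```text
time_s: 15.72
position: [0.6386, 0.0636, 0.0781]
tcp_rot: [0.708, 0.707, -0.002, -0.002]
ft_force: [-0.9, 0.5, -4.7]
gripper_width: 0.501
```

```bash
python3 -c "
from h import *
st()
S=eyes.snapshot('scene');crop(S,'pics/s9.png',380,230,75,80,8)"
```

```text
15.72 pos [638.6  63.6  78.1] yawY -0.07 z [-4.8e-03  4.0e-04 -1.0e+00] F [-0.91  0.51 -4.66] M [0.036 0.088 0.009] w 0.501 q [0.05 0.23 1.34 0.   1.58 0.05]
```

View pics/s9.png

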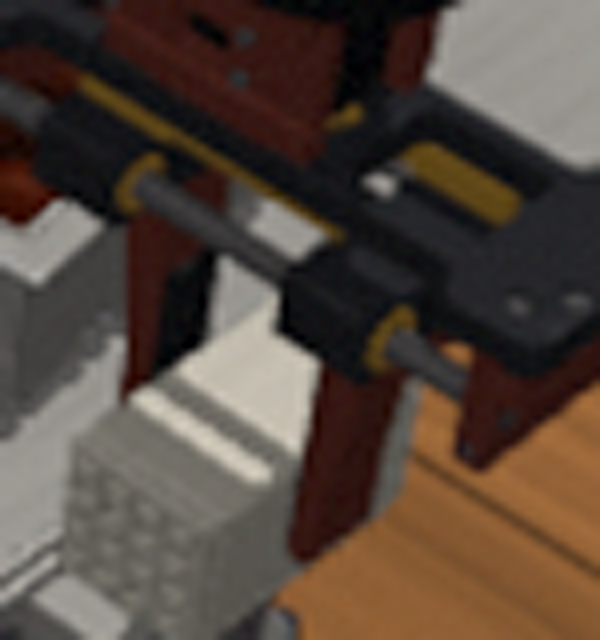

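Request:
{"api": "servo_tool", "payload": {"moves": [{"dx":0,"dy":0,"dz":0,"ax":-0.005,"ay":0,"az":0,"fingers":0},{"dx":0,"dy":0,"dz":0,"ax":-0.005,"ay":0,"az":0,"fingers":0}]}}

```text
time_s: 16.02
position: [0.6393, 0.0637, 0.0798]
tcp_rot: [0.708, 0.707, 0.001, 0.001]
ft_force: [-0.8, -0.7, -4.4]
gripper_width: 0.498
```

```bash
python3 -c "
from h import *
st()"
```

```text
16.02 pos [639.3  63.7  79.8] yawY -0.07 z [ 2.8e-03  4.0e-04 -1.0e+00] F [-0.8  -0.75 -4.36] M [-0.063  0.101 -0.014] w 0.498 q [0.05 0.22 1.34 0.   1.58 0.05]
```

Request:
{"api": "servo_tool", "payload": {"moves": [{"dx":0,"dy":0,"dz":0,"ax":0.003,"ay":0,"az":0,"fingers":0},{"dx":0,"dy":0,"dz":0,"ax":0.003,"ay":0,"az":0,"fingers":0},{"dx":0,"dy":0,"dz":0,"ax":0.003,"ay":0,"az":0,"fingers":0},{"dx":0,"dy":0,"dz":0,"ax":0.003,"ay":0,"az":0,"fingers":0}]}}

```text
time_s: 16.52
position: [0.6393, 0.0636, 0.0798]
tcp_rot: [0.708, 0.707, 0.0, -0.0]
ft_force: [0.2, -0.4, -3.6]
gripper_width: 0.494
```

```bash
python3 -c "
from h import *
st()"
```

```text
16.52 pos [639.3  63.6  79.8] yawY -0.07 z [-2.e-04  4.e-04 -1.e+00] F [ 0.22 -0.41 -3.64] M [-0.056  0.084  0.041] w 0.494 q [0.05 0.22 1.34 0.   1.58 0.05]
```

Request:
{"api": "servo_tool", "payload": {"moves": [{"dx":0,"dy":0.5,"dz":0,"ax":0,"ay":0,"az":0,"fingers":0},{"dx":0,"dy":1,"dz":0,"ax":0,"ay":0,"az":0,"fingers":0},{"dx":0,"dy":1,"dz":0,"ax":0,"ay":0,"az":0,"fingers":0}]}}

```text
time_s: 16.9
position: [0.6403, 0.0636, 0.0798]
tcp_rot: [0.708, 0.707, 0.0, -0.0]
ft_force: [1.3, -0.2, -3.9]
gripper_width: 0.497
```

```bash
python3 -c "
from h import *
st()"
```

```text
16.9 pos [640.3  63.6  79.8] yawY -0.07 z [-2.e-04  4.e-04 -1.e+00] F [ 1.3  -0.25 -3.95] M [-0.035  0.027  0.018] w 0.497 q [0.05 0.23 1.34 0.   1.58 0.05]
```

Request:
{"api": "servo_tool", "payload": {"moves": [{"dx":0,"dy":0.4,"dz":0,"ax":0,"ay":0,"az":0,"fingers":0},{"dx":0,"dy":0.8,"dz":0,"ax":0,"ay":0,"az":0,"fingers":0},{"dx":0,"dy":0.8,"dz":0,"ax":0,"ay":0,"az":0,"fingers":0}]}}

```text
time_s: 17.27
position: [0.6409, 0.0636, 0.0797]
tcp_rot: [0.708, 0.707, -0.0, -0.0]
ft_force: [-2.1, 0.4, -2.9]
gripper_width: 0.496
```

```bash
python3 -c "
from h import *
st()"
```

```text
17.27 pos [640.9  63.6  79.7] yawY -0.07 z [-9.e-04  4.e-04 -1.e+00] F [-2.09  0.39 -2.91] M [-0.1    0.448  0.01 ] w 0.496 q [0.05 0.23 1.33 0.   1.58 0.05]
```

Request:
{"api": "servo_tool", "payload": {"moves": [{"dx":0,"dy":0.3,"dz":0,"ax":0,"ay":0,"az":0,"fingers":0},{"dx":0,"dy":0.6,"dz":0,"ax":0,"ay":0,"az":0,"fingers":0},{"dx":0,"dy":0.6,"dz":0,"ax":0,"ay":0,"az":0,"fingers":0}]}}

```text
time_s: 17.65
position: [0.6411, 0.0637, 0.0797]
tcp_rot: [0.708, 0.707, -0.001, -0.001]
ft_force: [-4.8, 0.9, -1.1]
gripper_width: 0.493
```

```bash
python3 -c "
from h import *
st()"
```

```text
17.65 pos [641.1  63.7  79.7] yawY -0.07 z [-2.1e-03  4.0e-04 -1.0e+00] F [-4.81  0.89 -1.09] M [-0.113  1.059  0.007] w 0.493 q [0.05 0.23 1.33 0.   1.58 0.05]
```

Request:
{"api": "servo_tool", "payload": {"moves": [{"dx":0,"dy":-1.5,"dz":0,"ax":-0.001,"ay":0,"az":0,"fingers":0},{"dx":0,"dy":-2.9,"dz":0,"ax":-0.002,"ay":0,"az":0,"fingers":0},{"dx":0,"dy":-2.9,"dz":0,"ax":-0.002,"ay":0,"az":0,"fingers":0},{"dx":0,"dy":-2.9,"dz":0,"ax":-0.002,"ay":0,"az":0,"fingers":0}]}}

```text
time_s: 18.15
position: [0.6383, 0.0636, 0.0798]
tcp_rot: [0.708, 0.707, 0.0, 0.0]
ft_force: [-0.1, -0.5, -3.8]
gripper_width: 0.501
```

```bash
python3 -c "
from h import *
st()"
```

```text
18.15 pos [638.3  63.6  79.8] yawY -0.07 z [ 4.e-04  4.e-04 -1.e+00] F [-0.07 -0.46 -3.79] M [-0.045  0.081 -0.03 ] w 0.501 q [0.05 0.22 1.34 0.   1.58 0.05]
```

Request:
{"api": "servo_tool", "payload": {"moves": [{"dx":0,"dy":-0.8,"dz":0,"ax":0,"ay":0,"az":0,"fingers":0},{"dx":0,"dy":-1.6,"dz":0,"ax":0,"ay":0,"az":0,"fingers":0},{"dx":0,"dy":-2.2,"dz":0,"ax":0,"ay":0,"az":0,"fingers":0},{"dx":0,"dy":-2.2,"dz":0,"ax":0,"ay":0,"az":0,"fingers":0}]}}

```text
time_s: 18.65
position: [0.6361, 0.0637, 0.0798]
tcp_rot: [0.708, 0.707, 0.0, 0.0]
ft_force: [0.1, -1.0, -3.2]
gripper_width: 0.498
```

```bash
python3 -c "
from h import *
st()"
```

```text
18.65 pos [636.1  63.7  79.8] yawY -0.07 z [ 4.e-04  4.e-04 -1.e+00] F [ 0.05 -0.97 -3.16] M [-0.047  0.038 -0.036] w 0.498 q [0.05 0.21 1.35 0.   1.58 0.05]
```

Request:
{"api": "servo_tool", "payload": {"moves": [{"dx":0,"dy":-0.4,"dz":0,"ax":0,"ay":0,"az":0,"fingers":0},{"dx":0,"dy":-0.8,"dz":0,"ax":0,"ay":0,"az":0,"fingers":0},{"dx":0,"dy":-0.8,"dz":0,"ax":0,"ay":0,"az":0,"fingers":0}]}}

```text
time_s: 19.02
position: [0.6356, 0.0636, 0.0798]
tcp_rot: [0.708, 0.707, 0.001, 0.0]
ft_force: [2.6, -0.6, -3.9]
gripper_width: 0.498
```

```bash
python3 -c "
from h import *
st()"
```

```text
19.02 pos [635.6  63.6  79.8] yawY -0.07 z [ 1.3e-03  4.0e-04 -1.0e+00] F [ 2.59 -0.59 -3.92] M [-0.007 -0.498 -0.064] w 0.498 q [0.05 0.21 1.35 0.   1.58 0.05]
```

Request:
{"api": "servo_tool", "payload": {"moves": [{"dx":0,"dy":1.3,"dz":0,"ax":0.001,"ay":0,"az":0,"fingers":0},{"dx":0,"dy":2.6,"dz":2,"ax":0.001,"ay":0,"az":0,"fingers":0},{"dx":0,"dy":2.6,"dz":6,"ax":0.001,"ay":0,"az":0,"fingers":0},{"dx":0,"dy":2.6,"dz":10,"ax":0.001,"ay":0,"az":0,"fingers":0},{"dx":0,"dy":2.6,"dz":13,"ax":0.001,"ay":0,"az":0,"fingers":0},{"dx":0,"dy":2.6,"dz":13,"ax":0.001,"ay":0,"az":0,"fingers":0}]}}

```text
time_s: 19.77
position: [0.6379, 0.0637, 0.0663]
tcp_rot: [0.708, 0.707, -0.0, -0.0]
ft_force: [-0.2, 0.2, -4.1]
gripper_width: 0.496
```

```bash
python3 -c "
from h import *
st()"
```

```text
19.77 pos [637.9  63.7  66.3] yawY -0.07 z [-7.e-04  4.e-04 -1.e+00] F [-0.18  0.2  -4.12] M [0.01  0.075 0.033] w 0.496 q [0.05 0.23 1.36 0.   1.56 0.05]
```

Request:
{"api": "servo_tool", "payload": {"moves": [{"dx":0,"dy":0.3,"dz":1,"ax":-0.001,"ay":0,"az":0,"fingers":0},{"dx":0,"dy":0.3,"dz":2.5,"ax":-0.001,"ay":0,"az":0,"fingers":0},{"dx":0,"dy":0.3,"dz":4,"ax":-0.001,"ay":0,"az":0,"fingers":0},{"dx":0,"dy":0.3,"dz":4,"ax":-0.001,"ay":0,"az":0,"fingers":0}]}}

```text
time_s: 20.27
position: [0.6381, 0.0637, 0.0621]
tcp_rot: [0.708, 0.707, 0.0, -0.0]
ft_force: [0.3, 0.7, -3.1]
gripper_width: 0.499
```

Request:
{"api": "servo_tool", "payload": {"moves": [{"dx":0,"dy":0,"dz":1,"ax":0,"ay":0,"az":0,"fingers":0},{"dx":0,"dy":0,"dz":2,"ax":0,"ay":0,"az":0,"fingers":0},{"dx":0,"dy":0,"dz":2,"ax":0,"ay":0,"az":0,"fingers":0}]}}

```text
time_s: 20.65
position: [0.6381, 0.0637, 0.0599]
tcp_rot: [0.708, 0.707, 0.0, -0.0]
ft_force: [0.5, 0.7, -4.1]
gripper_width: 0.5
```

Request:
{"api": "servo_tool", "payload": {"moves": [{"dx":0,"dy":0,"dz":1,"ax":0,"ay":0,"az":0,"fingers":0},{"dx":0,"dy":0,"dz":2,"ax":0,"ay":0,"az":0,"fingers":0},{"dx":0,"dy":0,"dz":3,"ax":0,"ay":0,"az":0,"fingers":0}]}}

```text
time_s: 21.02
position: [0.638, 0.0637, 0.0568]
tcp_rot: [0.708, 0.707, 0.0, -0.0]
ft_force: [-0.2, 0.1, -4.0]
gripper_width: 0.5
```

```bash
python3 -c "
from h import *
st()"
```

```text
21.02 pos [638.   63.7  56.8] yawY -0.07 z [-2.e-04  4.e-04 -1.e+00] F [-0.18  0.13 -4.03] M [-0.039  0.094 -0.002] w 0.5 q [0.05 0.23 1.37 0.   1.54 0.05]
```

Request:
{"api": "servo_tool", "payload": {"moves": [{"dx":0,"dy":0,"dz":1,"ax":0,"ay":0,"az":0,"fingers":0},{"dx":0,"dy":0,"dz":2,"ax":0,"ay":0,"az":0,"fingers":0},{"dx":0,"dy":0,"dz":3,"ax":0,"ay":0,"az":0,"fingers":0}]}}

```text
time_s: 21.4
position: [0.638, 0.0637, 0.0537]
tcp_rot: [0.708, 0.707, 0.0, -0.0]
ft_force: [0.1, 0.6, -3.9]
gripper_width: 0.497
```

Request:
{"api": "servo_tool", "payload": {"moves": [{"dx":0,"dy":0,"dz":1,"ax":0,"ay":0,"az":0,"fingers":0},{"dx":0,"dy":0,"dz":2,"ax":0,"ay":0,"az":0,"fingers":0},{"dx":0,"dy":0,"dz":3,"ax":0,"ay":0,"az":0,"fingers":0}]}}

```text
time_s: 21.78
position: [0.638, 0.0637, 0.0507]
tcp_rot: [0.708, 0.707, 0.0, -0.0]
ft_force: [-1.1, 0.8, -3.4]
gripper_width: 0.497
```

Request:
{"api": "servo_tool", "payload": {"moves": [{"dx":0,"dy":0,"dz":1,"ax":0,"ay":0,"az":0,"fingers":0},{"dx":0,"dy":0,"dz":2,"ax":0,"ay":0,"az":0,"fingers":0}]}}

```text
time_s: 22.02
position: [0.638, 0.0637, 0.0486]
tcp_rot: [0.708, 0.707, 0.0, -0.0]
ft_force: [1.1, 0.6, -3.9]
gripper_width: 0.5
```

```bash
python3 -c "
from h import *
st()"
```

```text
22.02 pos [638.   63.7  48.6] yawY -0.07 z [-2.e-04  4.e-04 -1.e+00] F [ 1.07  0.6  -3.92] M [-0.056  0.093  0.015] w 0.5 q [0.05 0.23 1.38 0.   1.53 0.05]
```

Request:
{"api": "servo_tool", "payload": {"moves": [{"dx":0,"dy":0,"dz":0.7,"ax":0,"ay":0,"az":0,"fingers":0},{"dx":0,"dy":0,"dz":1.5,"ax":0,"ay":0,"az":0,"fingers":0}]}}

```text
time_s: 22.28
position: [0.6381, 0.0637, 0.0471]
tcp_rot: [0.708, 0.707, 0.0, -0.0]
ft_force: [-0.7, -0.2, -3.5]
gripper_width: 0.497
```

Request:
{"api": "servo_tool", "payload": {"moves": [{"dx":0,"dy":0,"dz":0.7,"ax":0,"ay":0,"az":0,"fingers":0},{"dx":0,"dy":0,"dz":1.5,"ax":0,"ay":0,"az":0,"fingers":0}]}}

```text
time_s: 22.52
position: [0.6381, 0.0639, 0.0458]
tcp_rot: [0.708, 0.707, 0.0, -0.0]
ft_force: [-0.8, 0.6, -1.3]
gripper_width: 0.497
```

Request:
{"api": "servo_tool", "payload": {"moves": [{"dx":0,"dy":0,"dz":0.7,"ax":0,"ay":0,"az":0,"fingers":0},{"dx":0,"dy":0,"dz":1.5,"ax":0,"ay":0,"az":0,"fingers":0}]}}

```text
time_s: 22.78
position: [0.6383, 0.0639, 0.0451]
tcp_rot: [0.707, 0.707, 0.001, 0.0]
ft_force: [-1.4, 0.4, 2.4]
gripper_width: 0.5
```

```bash
python3 -c "
from h import *
st()"
```

```text
22.77 pos [638.3  63.9  45.1] yawY -0.06 z [ 9.e-04  8.e-04 -1.e+00] F [-1.35  0.4   2.44] M [0.04  0.41  0.035] w 0.5 q [0.05 0.24 1.38 0.   1.52 0.05]
```

Request:
{"api": "servo_tool", "payload": {"moves": [{"dx":0,"dy":0,"dz":0.7,"ax":0,"ay":0,"az":0,"fingers":0},{"dx":0,"dy":0,"dz":1.2,"ax":0,"ay":0,"az":0,"fingers":0}]}}

```text
time_s: 23.02
position: [0.6385, 0.0639, 0.0445]
tcp_rot: [0.708, 0.707, 0.001, 0.0]
ft_force: [-1.3, -0.5, 3.0]
gripper_width: 0.496
```

```bash
python3 -c "
from h import *
st()"
```

```text
23.02 pos [638.5  63.9  44.5] yawY -0.06 z [ 1.6e-03  8.0e-04 -1.0e+00] F [-1.31 -0.46  2.95] M [ 0.023  0.478 -0.02 ] w 0.496 q [0.05 0.24 1.39 0.   1.52 0.05]
```

Request:
{"api": "servo_tool", "payload": {"moves": [{"dx":0,"dy":0,"dz":0.7,"ax":0,"ay":0,"az":0,"fingers":0},{"dx":0,"dy":0,"dz":1.2,"ax":0,"ay":0,"az":0,"fingers":0}]}}

```text
time_s: 23.28
position: [0.6387, 0.0639, 0.0435]
tcp_rot: [0.708, 0.707, 0.001, 0.0]
ft_force: [-0.8, 0.5, 0.8]
gripper_width: 0.5
```

```bash
python3 -c "
from h import *
st()"
```

```text
23.27 pos [638.7  63.9  43.5] yawY -0.07 z [ 2.2e-03  8.0e-04 -1.0e+00] F [-0.79  0.51  0.75] M [0.085 0.377 0.004] w 0.5 q [0.05 0.24 1.39 0.   1.52 0.05]
```

Request:
{"api": "servo_tool", "payload": {"moves": [{"dx":-0.1,"dy":-0.4,"dz":0.7,"ax":0.002,"ay":-0.001,"az":0,"fingers":0},{"dx":-0.1,"dy":-0.4,"dz":1.2,"ax":0.002,"ay":-0.001,"az":0,"fingers":0},{"dx":-0.1,"dy":-0.4,"dz":1.2,"ax":0.002,"ay":-0.001,"az":0,"fingers":0}]}}

```text
time_s: 23.65
position: [0.6387, 0.0638, 0.0423]
tcp_rot: [0.708, 0.707, 0.0, 0.0]
ft_force: [1.7, 0.5, 1.1]
gripper_width: 0.496
```

```bash
python3 -c "
from h import *
st()"
```

```text
23.65 pos [638.7  63.8  42.3] yawY -0.07 z [ 1.2e-03 -1.0e-04 -1.0e+00] F [1.69 0.49 1.05] M [ 0.098 -0.166  0.085] w 0.496 q [ 0.05  0.24  1.39 -0.    1.51  0.05]
```

Request:
{"api": "servo_tool", "payload": {"moves": [{"dx":0,"dy":0,"dz":0.7,"ax":0,"ay":0,"az":0,"fingers":0},{"dx":0,"dy":0,"dz":1.4,"ax":0,"ay":0,"az":0,"fingers":0}]}}

```text
time_s: 23.9
position: [0.6388, 0.0638, 0.0408]
tcp_rot: [0.707, 0.707, 0.0, 0.0]
ft_force: [0.1, 0.4, 1.5]
gripper_width: 0.498
```

```bash
python3 -c "
from h import *
st()"
```

```text
23.9 pos [638.8  63.8  40.8] yawY -0.06 z [ 1.3e-03 -1.0e-04 -1.0e+00] F [0.1  0.4  1.55] M [ 0.067 -0.047  0.035] w 0.498 q [ 0.05  0.24  1.39 -0.    1.51  0.05]
```

Request:
{"api": "servo_tool", "payload": {"moves": [{"dx":0,"dy":0,"dz":0.6,"ax":0,"ay":0,"az":0,"fingers":0},{"dx":0,"dy":0,"dz":1.2,"ax":0,"ay":0,"az":0,"fingers":0}]}}

```text
time_s: 24.15
position: [0.6387, 0.0638, 0.0394]
tcp_rot: [0.708, 0.707, 0.0, 0.0]
ft_force: [0.3, 1.3, 1.7]
gripper_width: 0.5
```

Request:
{"api": "servo_tool", "payload": {"moves": [{"dx":0,"dy":0,"dz":0.5,"ax":0,"ay":0,"az":0,"fingers":0},{"dx":0,"dy":0,"dz":0.8,"ax":0,"ay":0,"az":0,"fingers":0}]}}

```text
time_s: 24.4
position: [0.6387, 0.0638, 0.0386]
tcp_rot: [0.707, 0.707, 0.0, 0.0]
ft_force: [-0.0, 1.4, 1.3]
gripper_width: 0.502
```

```bash
python3 -c "
from h import *
st()"
```

```text
24.4 pos [638.7  63.8  38.6] yawY -0.06 z [ 1.1e-03 -1.0e-04 -1.0e+00] F [-0.05  1.37  1.26] M [0.104 0.043 0.016] w 0.502 q [ 0.05  0.24  1.39 -0.    1.51  0.05]
```

Request:
{"api": "servo_tool", "payload": {"moves": [{"dx":0,"dy":0,"dz":0.3,"ax":0,"ay":0,"az":0,"fingers":0},{"dx":0,"dy":0,"dz":0.6,"ax":0,"ay":0,"az":0,"fingers":0}]}}

```text
time_s: 24.65
position: [0.6387, 0.0638, 0.0379]
tcp_rot: [0.708, 0.707, 0.0, 0.0]
ft_force: [1.0, 0.6, 0.3]
gripper_width: 0.499
```

Request:
{"api": "servo_tool", "payload": {"moves": [{"dx":0,"dy":0,"dz":0.3,"ax":0,"ay":0,"az":0,"fingers":0},{"dx":0,"dy":0,"dz":0.6,"ax":0,"ay":0,"az":0,"fingers":0}]}}

```text
time_s: 24.9
position: [0.6387, 0.0639, 0.0376]
tcp_rot: [0.707, 0.707, 0.0, 0.0]
ft_force: [-1.4, 0.8, 3.5]
gripper_width: 0.502
```

```bash
python3 -c "
from h import *
st()"
```

```text
24.9 pos [638.7  63.9  37.6] yawY -0.06 z [ 1.1e-03 -1.0e-04 -1.0e+00] F [-1.45  0.82  3.52] M [ 0.03   0.258 -0.026] w 0.502 q [ 0.05  0.24  1.39 -0.    1.51  0.05]
```

Request:
{"api": "servo_tool", "payload": {"moves": [{"dx":0,"dy":0,"dz":0.3,"ax":0,"ay":0,"az":0,"fingers":0},{"dx":0,"dy":0,"dz":0.4,"ax":0,"ay":0,"az":0,"fingers":0}]}}

```text
time_s: 25.15
position: [0.6387, 0.0638, 0.0376]
tcp_rot: [0.707, 0.707, 0.0, 0.0]
ft_force: [-1.1, 0.8, 4.5]
gripper_width: 0.499
```

```bash
python3 -c "
from h import *
st()
S=eyes.snapshot('scene');crop(S,'pics/s10.png',375,250,65,80,9)"
```

```text
25.15 pos [638.7  63.8  37.6] yawY -0.06 z [ 1.2e-03 -1.0e-04 -1.0e+00] F [-1.09  0.76  4.54] M [0.03  0.301 0.014] w 0.499 q [ 0.05  0.24  1.39 -0.    1.51  0.05]
```

View pics/s10.png

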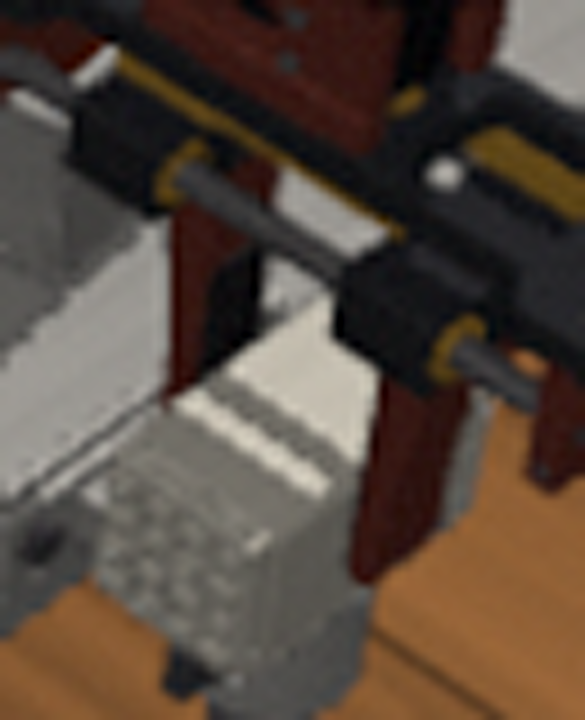

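Request:
{"api": "servo_tool", "payload": {"moves": [{"dx":0,"dy":0,"dz":0.4,"ax":0,"ay":0,"az":0,"fingers":0},{"dx":0,"dy":0,"dz":0.8,"ax":0,"ay":0,"az":0,"fingers":0}]}}

```text
time_s: 25.45
position: [0.6387, 0.0638, 0.0376]
tcp_rot: [0.707, 0.707, 0.0, 0.001]
ft_force: [-2.8, 0.9, 8.3]
gripper_width: 0.5
```

```bash
python3 -c "
from h import *
st()"
```

```text
25.45 pos [638.7  63.8  37.6] yawY -0.06 z [ 1.5e-03 -1.0e-04 -1.0e+00] F [-2.76  0.88  8.31] M [ 0.031  0.664 -0.044] w 0.5 q [ 0.05  0.24  1.39 -0.    1.51  0.05]
```

Rigid: TCP height stays at 0.0376 while the force rises. The head is seated, so I'll relax, open and retreat upward.

Request:
{"api": "servo_tool", "payload": {"moves": [{"dx":0,"dy":0,"dz":0,"ax":0,"ay":0,"az":0,"fingers":0},{"dx":0,"dy":0,"dz":0,"ax":0,"ay":0,"az":0,"fingers":0.55},{"dx":0,"dy":0,"dz":0,"ax":0,"ay":0,"az":0,"fingers":0.7},{"dx":0,"dy":0,"dz":0,"ax":0,"ay":0,"az":0,"fingers":0.9},{"dx":0,"dy":0,"dz":0,"ax":0,"ay":0,"az":0,"fingers":0.9},{"dx":0,"dy":0,"dz":0,"ax":0,"ay":0,"az":0,"fingers":0.9}]}}

```text
time_s: 26.2
position: [0.6387, 0.0638, 0.0375]
tcp_rot: [0.707, 0.707, 0.0, 0.001]
ft_force: [0.5, -0.5, 0.0]
gripper_width: 0.893
```

Request:
{"api": "servo_tool", "payload": {"moves": [{"dx":0,"dy":0,"dz":-5,"ax":0,"ay":0,"az":0,"fingers":0.9},{"dx":0,"dy":0,"dz":-15,"ax":0,"ay":0,"az":0,"fingers":0.9},{"dx":0,"dy":0,"dz":-35,"ax":0,"ay":0,"az":0,"fingers":0.9},{"dx":0,"dy":0,"dz":-60,"ax":0,"ay":0,"az":0,"fingers":0.9},{"dx":0,"dy":0,"dz":-90,"ax":0,"ay":0,"az":0,"fingers":0.9},{"dx":0,"dy":0,"dz":-130,"ax":0,"ay":0,"az":0,"fingers":0.9},{"dx":0,"dy":0,"dz":-170,"ax":0,"ay":0,"az":0,"fingers":0.9},{"dx":0,"dy":0,"dz":-200,"ax":0,"ay":0,"az":0,"fingers":0.9},{"dx":0,"dy":0,"dz":-200,"ax":0,"ay":0,"az":0,"fingers":0.9}]}}

```text
time_s: 27.32
position: [0.6395, 0.064, 0.2427]
tcp_rot: [0.707, 0.707, 0.003, 0.003]
ft_force: [0.2, 0.6, 0.2]
gripper_width: 0.896
```

```bash
python3 -c "
from h import *
st()
S=eyes.snapshot('scene');crop(S,'pics/s11.png',375,250,65,80,9);cv2.imwrite('pics/s11f.png',S['color'][...,::-1]);np.save('pics/S11.npy',S,allow_pickle=True)
c=np.array([.6383,.0637,.064])
for dz in(0,-.044):
  for sx in(-.022,.022):
    for sy in(-.039,.039):
      u=proj(S,c+[sx,sy,dz]);print(dz,sx,sy,[round((a-b+.5)*9-.5) for a,b in zip(u,(375,250))])
"
```

```text
27.32 pos [639.5  64.  242.7] yawY -0.06 z [ 9.5e-03  2.0e-04 -1.0e+00] F [0.17 0.62 0.2 ] M [-0.039  0.076 -0.015] w 0.896 q [ 0.05  0.21  1.07 -0.    1.86  0.05]
0 -0.022 -0.039 [113, 446]
0 -0.022 0.039 [344, 277]
0 0.022 -0.039 [272, 556]
0 0.022 0.039 [502, 379]
-0.044 -0.022 -0.039 [95, 588]
-0.044 -0.022 0.039 [321, 418]
-0.044 0.022 -0.039 [249, 698]
-0.044 0.022 0.039 [474, 520]
```

View pics/s11.png

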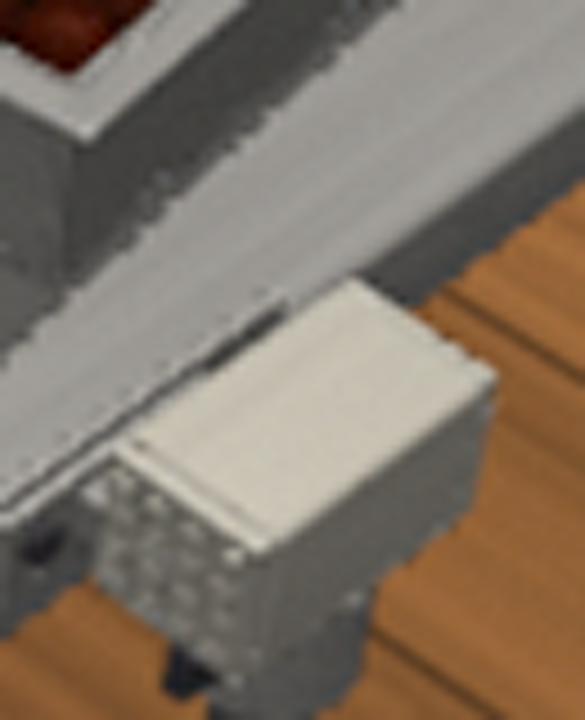

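View pics/s11f.png

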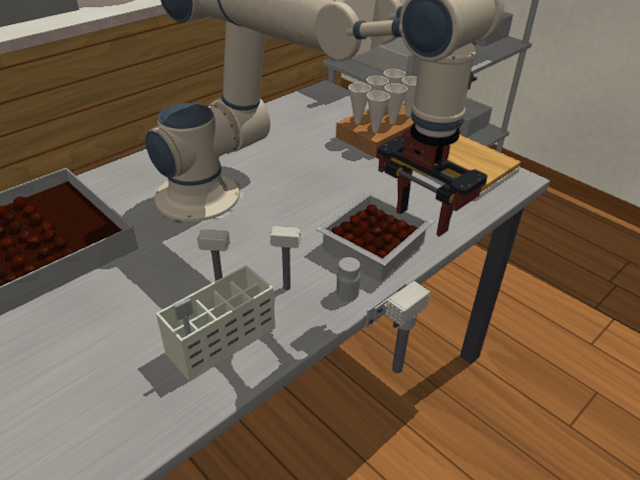

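The mallet hangs from the ring with its head flat. The four top corners (crop 115,445; 350,278; 262,550; 495,378) lie about 1 px or less from the corners predicted for a seated head. Basket, scraper, shaker and pan look unmoved, and the gripper is clear.

```bash
python3 -c "
from h import *
st();print(robot.hand_in())"
```

```text
27.38 pos [638.9  63.9 239.7] yawY -0.06 z [ 0.0053  0.     -1.    ] F [ 0.17  0.27 -0.19] M [-0.073  0.072  0.059] w 0.897 q [ 0.05  0.21  1.07 -0.    1.86  0.05]
the job is handed in; nothing more can be done
None
```

I hung the mallet in its ring holder and handed the job in at 27.4 s of the 72 s allowed. It reports no verdict, so what follows are my own last checks.

I gripped the head across its 44 mm faces at 45 N, lifted it straight out of the basket and lowered it into the ring in small steps. I centred it along x by lightly touching both ring walls, and along y from the pads' side force.

- **Seating:** The pads engaged at TCP height 0.046. The hand stopped rigidly at 0.0376 while the wrist force rose from 0.3 to 8.3 N. I estimate about 25 N in total between mallet and holder, the pads' pinch included, against the limit of 40 N.
- **After release:** The head's four top corners lie about 1 px (roughly 2 mm) or less from where a seated head aligned with the edge should be. The picture alone cannot prove a gap under 1.8 mm; the rigid stop is the stronger sign.
- **Bystanders:** Basket, scraper, shaker and pan look unmoved in the last picture; I did not measure them. The gripper was clear of everything.
- **Disagreement:** Before insertion the scene camera showed the mallet about 1 px sideways and 1–1.5 px up from where the arm's pose put it. That is within the 2 mm calibration, and I settled it by feel.

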